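Fold and take off the two-leaf cell-bay cover

ROBOT

A 6-joint arm with a two-finger parallel gripper is mounted at the origin on the work surface. World frame = base frame: x ahead of the robot, y to its left, z up, the work surface at z = 0. Lengths are in m, angles in rad, forces in N, time in s.
With the tool pointing down it reaches from about 0.425 to 1.125 m from the base axis. Payload 14.9 kg.
Tool frame: the origin (TCP) lies between the finger pads; the fingertips stand 11 mm ahead of it and the grasp point (between the pads) lies 8 mm behind it; z points along the fingers, y is the direction in which the jaws open and shut (so a half turn about z gives the same grasp; the last joint's range is limited). The gripper opens to 91 mm and grips with 3 to 60 N. Pads are 32 mm wide; open, the fingers measure 118 mm over their backs; the gripper's body (76 mm by 178 mm) begins 60 mm behind the grasp point.
Start: joints at [-1.189, 0.379, 1.734, -0, 1.028, -0.033], TCP at [0.282, -0.641, 0.201] pointing down, gripper open.
Joint ranges: [-2.77, 2.77], [-0.74, 2.19], [0, 2.66], [-1.06, 4.2], [0.31, 2.87], [-3.08, 3.08]. Speed limits (rad/s): [1.89, 1.89, 2.39, 3.14, 3.14, 3.14].

INTERFACE

Orientations are given as a unit quaternion [w, x, y, z].
In Python, from rig import get_obs, camera, camera_info, r, finder gives the robot as it stands.
- The arm moves only by the tool jog_arm, never from a script. Its argument "moves" is a list of rows, each an object of numbers: "tx", "ty", "tz": the shift along the tool's x, y, z normalised to -1 to 1, where 1 is 250 mm; "ax", "ay", "az": the turn, a rotation vector about the tool's x, y, z normalised to -1 to 1, where 1 is 45 degrees. In form: [{"tx": .., "ty": .., "tz": .., "ax": .., "ay": .., "az": ..}, ...]. A call has exactly 10 rows; each row is the pose to reach, as a shift and turn from the pose commanded when the call began, along the tool's axes at that moment; what a row does not reach only later rows make up. A row lasts 1/12 s, in which the tool goes at most 41.7 mm and 7.16 degrees, less where a joint would pass 70% of its speed; a pose out of reach is approached as far as the arm can. A call with a number of a shift or a turn outside -1 to 1 is refused whole. A call with a gripper value outside its range is refused whole. "jaw" is the opening, from -1 (shut) to 1 (fully open), set as the call begins (left out, the last holds). The fingers move at their own pace and stop on an object; "newtons" is the grip in N (left out, the last holds). Time passes only in rows, so rows that repeat a pose let the fingers close, or fill a call up. It gives the time, the measured TCP pose, the force and the opening at its end, in the units of the state.
- get_obs(): the state, without advancing time (a new reading comes with each control period).
- camera(name): name is "scene" or "top"; returns (picture, depth): 400x640x3 uint8, red, green, blue; 400x640 float32, m along the optical axis (not along the pixel's ray), 0 where there is no reading.
- camera_info(name): a dict with "vfov" (degrees; the focal length in pixels is half the picture's height over the tangent of half this angle, whatever the lens; pixels are square), "cx", "cy" (the principal point, pixels), "R" (3x3) and "t" (3): a world point X has camera coordinates R X + t. Camera axes: x right, y down, z forward; pixel columns grow to the right and rows downward; lengths in m; the calibration is good to about 2 mm. A picture is of the moment at which its call begins. camera_info takes no time and is no camera call.
- r.job_done(): hands the job in, once; it reports no verdict.
Trained networks look in the newest picture that a camera, given by its name, has taken for a name from the list of things; names that differ only in an ending like _2 or _b are one class to them, and where a whole thing is asked for, a point or a joint stands for the part that bears it (a point fixed in the world has none). Each returns a list of dicts, best first, with "conf" (0 to 1); they miss things now and then, are a little off and sometimes report something else, mostly with a low value. They report only what shows in the picture. A call takes as long as a camera call. They do not tell look-alikes from the thing itself.
- finder.outline_of(camera, query): "mask" (400x640 bool, what is visible of it) and "extent" ([left, top, width, height] in pixels, round what is visible of it).
The state is a dict: "clock": time; "qpos": joint angles; "joint_velocities": joint speeds; "tau": joint torques, N m; "position": TCP position; "orientation": TCP orientation; "contact_force": force on the tool from outside, world axes, zero at the start; "moment": the same for the moment, N m; "gripper_width": finger opening in m.
Only numpy, scipy, OpenCV 4.12 (cv2) and the standard library are available. Lean on these libraries where they do the work, as an engineer would, in place of code of your own. Each camera call takes 0.05 s, during which the arm holds its last target.

TASK

Open the spectrophotometer's cell bay: while the two-leaf cover is still sitting on the bay, fold its thin flap right over on to the thicker leaf so that the two lie flat against each other, then lift the folded cover off and lay it flat inside the shallow steel tray. Set it down, do not drop it, and leave the beaker, the reagent jar and the cell rack where they are.

Things in the scene. Friction and masses are not known exactly. Their poses are not given: they have to be found in the camera images.
- spectro: white bench spectrophotometer, fixed, 330 (its x) x 340 mm (y); origin under its centre, front to -x. Deck 115 mm above the bench; from x = +36 mm back a raised housing, top 125 mm. Cell bay: slot 40 (x) x 206 mm (y) centred at x = -45, y = 0, with a black curb 5 mm thick round it, 15 mm above the deck (top at 130 mm), on which the closed cover lies.
- cover: dark grey two-leaf cover, loose: a steel leaf (10 mm thick, 0.45 kg; this body) and a light flap (7 mm, 0.09 kg), each 118 x 54 mm, hinged end to end; closed it is a strip 242 mm long lying level on the curb, overhanging it 2 mm at the sides, 13 mm at the ends. Origin: middle of the hinge line at the underside; x across the width, z up; leaf at y = -3 to -121 mm.
- flap (a joint): hinge of the flap: 0 = closed, one flat strip (stop), 3.14 = folded flat on the leaf (stop). Axis along the cover's x, 9.5 mm above its origin; closed, the flap lies at the cover's y = +3 to +121 mm and swings up and over. Stiff, 0.055 N m: raised past 45 degrees it stays where left. Pinched by its plain edges and held level it would lift the whole strip; by its studs it turns freely.
- cover_mid (a point): centre (mid-thickness) of the steel leaf, 62 mm from the hinge; axes of cover. Under leaf and flap ribs 6 mm deep (within 18 mm of the centre line, 13 to 100 mm from the hinge) drop into the bay with 2 to 3 mm play and keep the cover from sliding.
- flap_mid (a point): centre (mid-thickness) of the flap, 62 mm from the hinge; z out of its top face. Two round steel finger studs stand out of its long edges 110 mm from the hinge, at mid-thickness, to be pinched from above (61 mm over both). Folded, flap and leaf lie top to top 2 mm apart: a pack 121 x 54 mm, 19 mm thick, plus 6 mm of ribs below and above.
- bay_minus (a point): where cover_mid lies while the leaf sits on the bay, fixed to the spectrophotometer
- bay_plus (a point): where flap_mid lies while the flap sits on the bay, fixed to the spectrophotometer
- tray: shallow open stainless tray, fixed on the bench to the left or right of the spectrophotometer, 210 mm (its x) by 150 mm (its y) outside, 22 mm high, walls and floor 3 mm; origin under its centre
- beaker: a 100 ml glass beaker, 52 mm across and 72 mm high, on the bench; a bystander; origin at the centre of its underside
- reagent: an amber glass reagent jar, 72 mm across and 150 mm high, on the bench; a bystander; origin at the centre of its underside
- cellrack: a white cell rack, 45 x 105 x 22 mm with a few clear cells standing 42 mm high in it, on the raised rear housing of the spectrophotometer; a bystander; origin at the centre of its underside
Not all that is in view belongs to the job. Of the things like the cover, leave any that is purple; of the rest the larger one is meant.

How it is judged:
By the outcome, as a careful person would: the job done as asked, in the order asked, and still so for the second after the job is handed in, with the robot touching nothing.
It also fails if it takes over 64 s, if anything falls off the work surface, if the arm or the gripper's body presses on something with over 40 N, if the wrist force passes 120 N, or if a joint passes its speed limit or range.

## Working session

There is one attempt and no reset: what is moved stays moved. The work goes in short steps, Python scripts to look and compute and a tool call to move; the robot and the scene stay as the last step left them, time stands still between calls to the robot, and variables do not carry over. Pictures are saved under pics/ and viewed, and the job is handed in when it is done.

Besides the shell and the picture viewer there is one more tool, called after "Call:" as name(argument=value, ...), one argument or row to a line, values as JSON. jog_arm: Moves the arm, as the interface text tells. Its arguments: {"type":"object","properties":{"moves":{"type":"array"},"jaw":{"type":"number"},"newtons":{"type":"number"}},"required":["moves"]}

```bash
ls; mkdir -p pics; cat > h.py <<'E'
import numpy as np, cv2
from rig import get_obs, camera, camera_info, r, finder
def save(n,im,s=1):
    im=cv2.cvtColor(im,cv2.COLOR_RGB2BGR)
    if s!=1: im=cv2.resize(im,None,fx=s,fy=s,interpolation=cv2.INTER_CUBIC)
    cv2.imwrite('pics/'+n+'.png',im)
def cloud(name,depth):
    i=camera_info(name);f=200/np.tan(np.radians(i['vfov'])/2)
    v,u=np.mgrid[:400,:640]
    P=np.stack([(u-i['cx'])/f*depth,(v-i['cy'])/f*depth,depth],-1)
    return (P-np.array(i['t']))@np.array(i['R'])   # R^T(P-t)
def proj(name,X):
    i=camera_info(name);f=200/np.tan(np.radians(i['vfov'])/2)
    c=np.atleast_2d(X)@np.array(i['R']).T+np.array(i['t'])
    return np.c_[c[:,0]/c[:,2]*f+i['cx'],c[:,1]/c[:,2]*f+i['cy']]
E
python3 - <<'E'
from h import *
for n in('scene','top'):
    p,d=camera(n);save(n+'0',p);np.savez('pics/%s0.npz'%n,p=p,d=d)
    print(n,camera_info(n))
print(get_obs())
E
```

```text
pics
scene {'vfov': 44.48334716488013, 'cx': 314.2321297857288, 'cy': 202.4490347760114, 'R': array([[-0.41634829,  0.90905207, -0.01668619],
       [ 0.67309416,  0.29583735, -0.67780861],
       [-0.61122693, -0.29343583, -0.73504902]]), 't': array([ 0.20260171, -0.23828352,  1.55101864])}
top {'vfov': 44.17353375020545, 'cx': 318.7808475009079, 'cy': 194.37101584239235, 'R': array([[-1.41501964e-04, -9.99976108e-01,  6.91107601e-03],
       [-9.96715677e-01, -4.18628481e-04, -8.09795325e-02],
       [ 8.09804910e-02, -6.89983657e-03, -9.96691804e-01]]), 't': array([-0.01941986,  0.46862213,  1.49792611])}
{'clock': 0.1, 'qpos': array([-1.18930316e+00,  3.79342863e-01,  1.73475020e+00, -1.39154292e-05,
        1.02851254e+00, -3.33176846e-02]), 'joint_velocities': array([ 0.00237387, -0.00020726, -0.00064024, -0.00127793, -0.00080008,
        0.0033432 ]), 'tau': array([ 3.87413993e-04, -7.65032029e+01, -4.35294771e+01,  6.52153138e-02,
        3.97793320e-02,  1.19953805e-05]), 'position': array([ 0.28194749, -0.64028275,  0.20084935]), 'orientation': array([-4.97786310e-04,  9.78567621e-01,  2.05925120e-01, -9.35937999e-05]), 'contact_force': array([-0.93451344, -0.14087876, -0.24165717]), 'moment': array([-0.00225082, -0.01675683, -0.03701492]), 'gripper_width': 0.09095964370106166}
```

View pics/scene0.png

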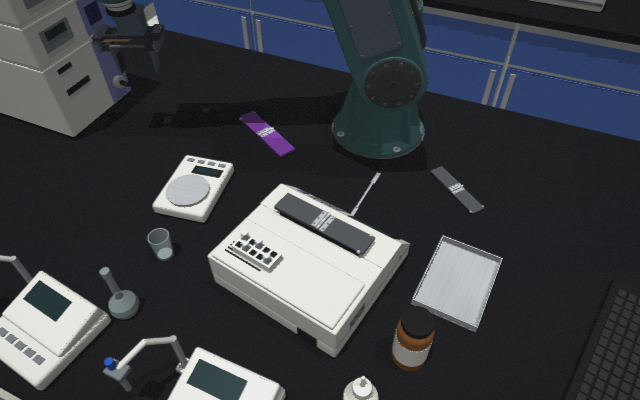

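View pics/top0.png

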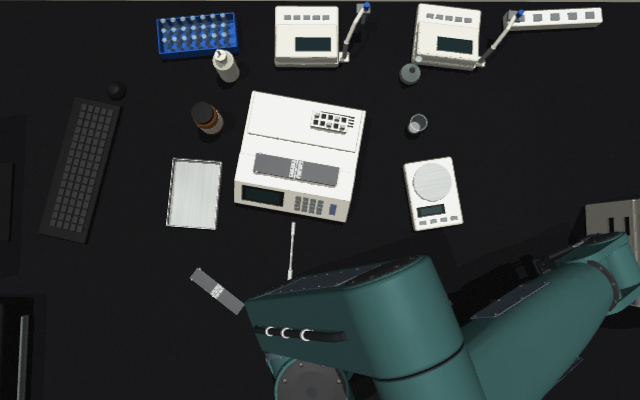

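Cover look-alikes: the grey strip on the bay (top 297,169; scene 323,222), the grey strip on the bench (top 217,290; scene 457,190) and the purple strip (scene 266,133). I choose the strip on the bay because it is grey, larger and sits on the curb. I'll check it in a close crop.

```bash
python3 - <<'E'
from h import *
T=np.load('pics/top0.npz');S=np.load('pics/scene0.npz')
a=cv2.resize(T['p'][130:230,220:380],None,fx=4.5,fy=4.5,interpolation=cv2.INTER_CUBIC)
save('topcrop',a)
a=cv2.resize(S['p'][180:270,255:415],None,fx=4.5,fy=4.5,interpolation=cv2.INTER_CUBIC)
save('scenecrop',a)
out={}
for c,D in(('top',T),('scene',S)):
    P=cloud(c,D['d'])
    for q in('cover','flap','tray','spectro','beaker','reagent','cellrack'):
        for o in finder.outline_of(c,q)[:4]:
            m=o['mask']&(D['d']>0); X=P[m]
            print(c,q,round(o['conf'],2),o['extent'],np.median(X,0).round(3),(X.max(0)-X.min(0)).round(3))
E
```

```text
top cover 0.91 [253.0, 154.3, 88.3, 31.6] [0.531 0.049 0.138] [0.096 0.244 0.044]
top cover 0.87 [190.4, 269.1, 54.5, 43.4] [0.174 0.29  0.011] [0.136 0.161 0.03 ]
top flap 0.82 [190.6, 267.5, 28.5, 27.4] [0.204 0.331 0.01 ] [0.08  0.084 0.028]
top flap 0.58 [254.2, 154.5, 39.9, 21.6] [0.543 0.11  0.136] [0.066 0.117 0.031]
top tray 0.72 [165.1, 153.6, 55.1, 77.0] [0.471 0.37  0.003] [0.222 0.176 0.041]
top tray 0.26 [309.1, 107.5, 39.9, 28.5] [ 0.666 -0.045  0.147] [0.067 0.109 0.053]
top spectro 0.66 [230.0, 90.5, 132.0, 131.9] [0.584 0.05  0.116] [0.395 0.388 0.172]
top beaker 0.63 [404.0, 114.6, 24.5, 21.5] [ 0.689 -0.322  0.032] [0.072 0.067 0.09 ]
top reagent 0.93 [189.9, 105.2, 32.4, 31.2] [0.681 0.306 0.144] [0.07  0.068 0.151]
top cellrack 0.81 [309.0, 113.2, 38.5, 21.8] [ 0.665 -0.051  0.147] [0.06  0.11  0.053]
scene cover 0.94 [429.4, 165.8, 56.6, 51.7] [0.18  0.291 0.01 ] [0.151 0.165 0.02 ]
scene cover 0.62 [242.3, 109.4, 55.2, 45.9] [ 0.183 -0.296  0.014] [0.176 0.232 0.028]
scene cover 0.58 [274.3, 192.5, 98.2, 62.5] [0.539 0.052 0.138] [0.096 0.244 0.051]
scene flap 0.95 [240.1, 110.6, 29.4, 22.0] [ 0.146 -0.366  0.013] [0.095 0.11  0.013]
scene flap 0.6 [454.9, 190.5, 29.1, 23.4] [0.208 0.329 0.009] [0.078 0.087 0.012]
scene flap 0.58 [320.8, 215.5, 52.2, 40.2] [0.549 0.111 0.136] [0.074 0.121 0.031]
scene flap 0.34 [208.1, 186.8, 200.5, 172.3] [0.666 0.075 0.115] [0.418 0.391 0.169]
scene tray 0.93 [411.2, 236.2, 91.6, 95.0] [0.477 0.366 0.003] [0.223 0.165 0.03 ]
scene beaker 0.73 [149.7, 227.5, 23.1, 35.1] [ 0.689 -0.314  0.049] [0.052 0.071 0.079]
scene reagent 0.84 [388.1, 304.3, 46.3, 66.2] [0.719 0.315 0.121] [0.16  0.082 0.158]
scene cellrack 0.95 [233.0, 228.6, 49.6, 44.0] [ 0.679 -0.044  0.147] [0.085 0.124 0.049]
```

```bash
python3 - <<'E'
from h import *
for c in('top','scene'):
    D=np.load('pics/%s0.npz'%c);P=cloud(c,D['d'])
    o=finder.outline_of(c,'cover')
    m=(D['d']>0)&(abs(P[...,2]-.14)<.006)&(D['p'].max(2)<130)
    # restrict near bay
    n,l,st,ce=cv2.connectedComponentsWithStats(m.astype(np.uint8))
    k=1+np.argmax(st[1:,4]);X=P[l==k]
    print(c,st[k],np.median(X,0).round(4))
    r_=cv2.minAreaRect((X[:,:2]*1000).astype(np.float32));print(r_)
    b=P[...,2];
    for nm,lo,hi in(('deck',.112,.118),('tray',.0,.03)):
        pass
E
```

```text
top [298 162  41  24 626] [ 0.5172 -0.0192  0.1393]
((519.0725708007812, -17.462310791015625), (108.17017364501953, 53.016910552978516), 79.76805114746094)
scene [ 274  193  101   61 1668] [0.5379 0.0602 0.1376]
((535.9177856445312, 46.40083312988281), (243.68397521972656, 57.47691345214844), 79.29033660888672)
```

View pics/topcrop.png

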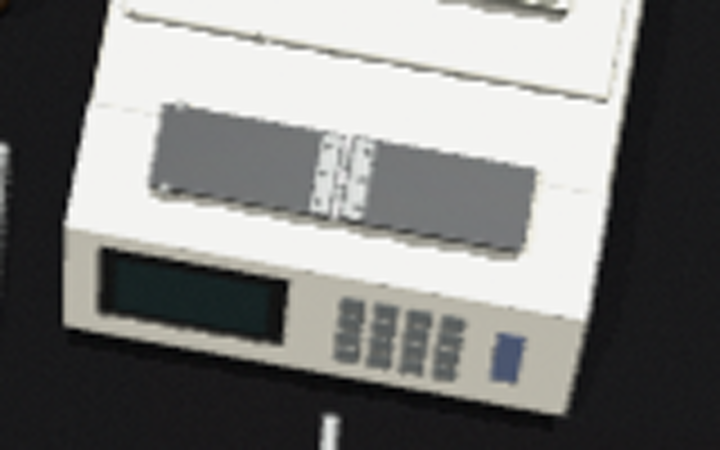

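View pics/scenecrop.png

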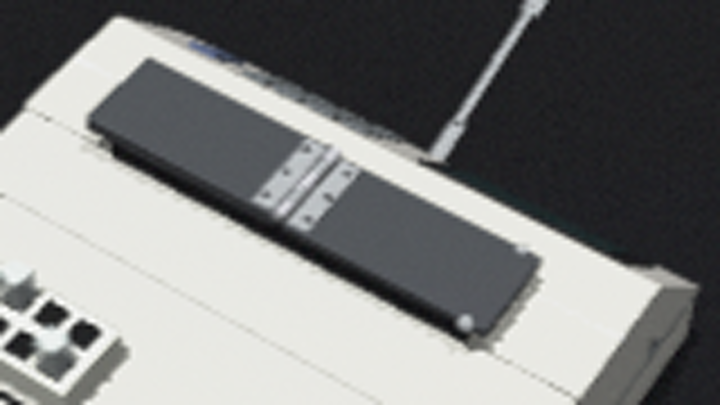

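The picture shows the bay strip with the hinge in the middle (top 297,169). Its studs are on the left end, so the flap is toward +y (scene 360–375, 238–252). Next I'll refine the poses.

```bash
python3 - <<'E'
from h import *
from scipy.optimize import minimize
# fit strip silhouettes: pixels classified dark-grey on device around the cover
for c in('top','scene'):
    D=np.load('pics/%s0.npz'%c);P=cloud(c,D['d']);g=D['p'].max(2).astype(int)
    near=(abs(P[...,0]-.535)<.1)&(abs(P[...,1]-.047)<.16)
    for lo,hi in((.1335,.145),(.134,.142)):
        m=near&(P[...,2]>lo)&(P[...,2]<hi)
        m=cv2.morphologyEx(m.astype(np.uint8),cv2.MORPH_OPEN,np.ones((3,3)))
        X=P[m>0];print(c,m.sum(),cv2.minAreaRect((X[:,:2]*1000).astype(np.float32)),X[:,:2].mean(0))
    # heights on leaf / flap / deck
    for nm,q in(('leaf',(.525,-.015)),('flap',(.548,.115)),('deck',(.47,.06)),('hous',(.66,.1)),('trayfloor',(.475,.37)),('bench',(.45,-.15))):
        s=np.hypot(P[...,0]-q[0],P[...,1]-q[1])<.012
        print('  ',nm,P[s][:,2].mean().round(4),s.sum())
    # tray
    m=(abs(P[...,0]-.475)<.16)&(abs(P[...,1]-.368)<.115)&(g>60)&(P[...,2]<.04)&(P[...,2]>-.01)
    m=cv2.morphologyEx(m.astype(np.uint8),cv2.MORPH_OPEN,np.ones((3,3)))
    X=P[m>0];print('tray',m.sum(),cv2.minAreaRect((X[:,:2]*1000).astype(np.float32)))
    m=(abs(P[...,0]-.475)<.16)&(abs(P[...,1]-.368)<.13)&(P[...,2]<.03)&(P[...,2]>.016)
    X=P[m];print('rim',m.sum(),cv2.minAreaRect((X[:,:2]*1000).astype(np.float32)))
    m=(abs(P[...,0]-.58)<.25)&(abs(P[...,1]-.05)<.25)&(P[...,2]<.13)&(P[...,2]>.11)&(g>150)
    m=cv2.morphologyEx(m.astype(np.uint8),cv2.MORPH_OPEN,np.ones((3,3)))
    X=P[m>0];print('spectro top',m.sum(),cv2.minAreaRect((X[:,:2]*1000).astype(np.float32)))
E
```

```text
top 1110 ((531.625, 47.47651672363281), (240.82481384277344, 54.631134033203125), 79.71873474121094) [0.52788656 0.0331387 ]
top 515 ((530.198974609375, 45.00860595703125), (234.79400634765625, 53.654136657714844), 80.47608184814453) [0.52618146 0.03188823]
   leaf 0.1393 57
   flap 0.1359 55
   deck 0.1099 56
   hous 0.1245 52
   trayfloor 0.0031 48
   bench -0.0007 45
tray 3415 ((474.6360168457031, 368.91717529296875), (159.3871612548828, 215.8858184814453), 85.59160614013672)
rim 264 ((471.26171875, 365.5365905761719), (151.86106872558594, 209.8693389892578), 85.68827056884766)
spectro top 7380 ((602.6963500976562, 36.519195556640625), (339.9712829589844, 273.82342529296875), 79.9399642944336)
scene 1950 ((534.4574584960938, 46.56079864501953), (243.64590454101562, 58.71194076538086), 79.81889343261719) [0.53681781 0.0483742 ]
scene 1626 ((533.9326782226562, 46.36511993408203), (243.22840881347656, 58.23466110229492), 80.26878356933594) [0.53617236 0.04902845]
   leaf 0.1394 59
   flap 0.1367 73
   deck 0.1107 24
   hous 0.1244 84
   trayfloor 0.0021 67
   bench nan 0
tray 5335 ((464.105712890625, 363.3078918457031), (155.3376007080078, 236.84535217285156), 86.08998107910156)
rim 492 ((475.1767578125, 364.43572998046875), (150.04354858398438, 215.55210876464844), 85.6158676147461)
spectro top 10947 ((606.8095092773438, 33.88017272949219), (340.82867431640625, 273.9753112792969), 79.8349838256836)<stdin>:14: RuntimeWarning: Mean of empty slice.
  ret = ret.dtype.type(ret / rcount)
```

Call:
jog_arm(
  moves=[
    {"tx": 0.08, "ty": -0.08, "tz": -0.04},
    {"tx": 0.16, "ty": -0.16, "tz": -0.08},
    {"tx": 0.24, "ty": -0.25, "tz": -0.12},
    {"tx": 0.32, "ty": -0.33, "tz": -0.16},
    {"tx": 0.4, "ty": -0.42, "tz": -0.2},
    {"tx": 0.48, "ty": -0.5, "tz": -0.22},
    {"tx": 0.56, "ty": -0.6, "tz": -0.24},
    {"tx": 0.64, "ty": -0.68, "tz": -0.24},
    {"tx": 0.7, "ty": -0.76, "tz": -0.24},
    {"tx": 0.76, "ty": -0.82, "tz": -0.24},
  ],
  jaw=1,
)

```text
validation failed for argument at $.mo...
```

Call:
jog_arm(
  moves=[
    {"tx": 0.08, "ty": -0.08},
    {"tx": 0.16, "ty": -0.16},
    {"tx": 0.24, "ty": -0.25},
    {"tx": 0.32, "ty": -0.33},
    {"tx": 0.4, "ty": -0.42},
    {"tx": 0.48, "ty": -0.5},
    {"tx": 0.56, "ty": -0.6},
    {"tx": 0.64, "ty": -0.68},
    {"tx": 0.7, "ty": -0.76},
    {"tx": 0.76, "ty": -0.82},
  ],
)

```text
validation failed for argument at $.mo...
```

Call:
jog_arm(
  moves=[
    {"tx": 0.08, "ty": -0.08, "az": -0.1},
    {"tx": 0.16, "ty": -0.16, "az": -0.2},
    {"tx": 0.24, "ty": -0.25, "az": -0.3},
    {"tx": 0.32, "ty": -0.33, "az": -0.4},
    {"tx": 0.4, "ty": -0.42, "az": -0.5},
    {"tx": 0.48, "ty": -0.5, "az": -0.6},
    {"tx": 0.56, "ty": -0.6, "az": -0.7},
    {"tx": 0.64, "ty": -0.68, "az": -0.8},
    {"tx": 0.7, "ty": -0.76, "az": -0.9},
    {"tx": 0.76, "ty": -0.82, "az": -1},
  ],
)

```text
validation failed for argument at $.mo...
```

Call:
jog_arm(
  moves=[
    {"tx": 0.08, "ty": -0.08, "tz": -0.04, "ax": 0, "ay": 0, "az": 0},
    {"tx": 0.16, "ty": -0.16, "tz": -0.08, "ax": 0, "ay": 0, "az": 0},
    {"tx": 0.24, "ty": -0.25, "tz": -0.12, "ax": 0, "ay": 0, "az": 0},
    {"tx": 0.32, "ty": -0.33, "tz": -0.16, "ax": 0, "ay": 0, "az": 0},
    {"tx": 0.4, "ty": -0.42, "tz": -0.2, "ax": 0, "ay": 0, "az": 0},
    {"tx": 0.48, "ty": -0.5, "tz": -0.22, "ax": 0, "ay": 0, "az": 0},
    {"tx": 0.56, "ty": -0.6, "tz": -0.24, "ax": 0, "ay": 0, "az": 0},
    {"tx": 0.64, "ty": -0.68, "tz": -0.24, "ax": 0, "ay": 0, "az": 0},
    {"tx": 0.7, "ty": -0.76, "tz": -0.24, "ax": 0, "ay": 0, "az": 0},
    {"tx": 0.76, "ty": -0.82, "tz": -0.24, "ax": 0, "ay": 0, "az": 0},
  ],
  jaw=1,
)

```text
clock: 1.73
position: [0.3735, -0.3748, 0.2616]
orientation: [0.0, 0.979, 0.206, 0.0]
contact_force: [0.6, -0.3, 0.7]
gripper_width: 0.0913
```

Call:
jog_arm(
  moves=[
    {"tx": 0.08, "ty": -0.08, "tz": 0, "ax": 0, "ay": 0, "az": 0},
    {"tx": 0.16, "ty": -0.16, "tz": 0, "ax": 0, "ay": 0, "az": 0},
    {"tx": 0.24, "ty": -0.25, "tz": 0, "ax": 0, "ay": 0, "az": 0},
    {"tx": 0.32, "ty": -0.33, "tz": 0, "ax": 0, "ay": 0, "az": 0},
    {"tx": 0.4, "ty": -0.42, "tz": 0, "ax": 0, "ay": 0, "az": 0},
    {"tx": 0.48, "ty": -0.5, "tz": 0, "ax": 0, "ay": 0, "az": 0},
    {"tx": 0.56, "ty": -0.6, "tz": 0, "ax": 0, "ay": 0, "az": 0},
    {"tx": 0.64, "ty": -0.68, "tz": 0, "ax": 0, "ay": 0, "az": 0},
    {"tx": 0.7, "ty": -0.76, "tz": 0, "ax": 0, "ay": 0, "az": 0},
    {"tx": 0.76, "ty": -0.82, "tz": 0, "ax": 0, "ay": 0, "az": 0},
  ],
)

```text
clock: 2.57
position: [0.4647, -0.1105, 0.2616]
orientation: [-0.0, 0.979, 0.206, 0.0]
contact_force: [0.7, -0.4, -0.1]
gripper_width: 0.0916
```

Call:
jog_arm(
  moves=[
    {"tx": 0.08, "ty": -0.08, "tz": 0, "ax": 0, "ay": 0, "az": -0.1},
    {"tx": 0.16, "ty": -0.16, "tz": 0, "ax": 0, "ay": 0, "az": -0.2},
    {"tx": 0.24, "ty": -0.25, "tz": 0, "ax": 0, "ay": 0, "az": -0.3},
    {"tx": 0.32, "ty": -0.33, "tz": 0, "ax": 0, "ay": 0, "az": -0.4},
    {"tx": 0.4, "ty": -0.42, "tz": 0, "ax": 0, "ay": 0, "az": -0.5},
    {"tx": 0.48, "ty": -0.5, "tz": 0, "ax": 0, "ay": 0, "az": -0.6},
    {"tx": 0.56, "ty": -0.6, "tz": 0, "ax": 0, "ay": 0, "az": -0.7},
    {"tx": 0.64, "ty": -0.68, "tz": 0, "ax": 0, "ay": 0, "az": -0.8},
    {"tx": 0.7, "ty": -0.76, "tz": 0, "ax": 0, "ay": 0, "az": -0.9},
    {"tx": 0.76, "ty": -0.82, "tz": 0, "ax": 0, "ay": 0, "az": -1},
  ],
)

```text
clock: 3.4
position: [0.556, 0.1538, 0.2615]
orientation: [-0.0, 0.824, 0.567, 0.0]
contact_force: [-0.4, -0.8, -0.6]
gripper_width: 0.0914
```

```bash
cat >> h.py <<'E'
def plan(pos,theta):
    o=get_obs();p=np.array(o['position']);w,x,y,z=o['orientation']
    from scipy.spatial.transform import Rotation as Ro
    Rm=Ro.from_quat([x,y,z,w]); 
    t=np.radians(theta);T=Ro.from_matrix(np.array([[np.cos(t),np.sin(t),0],[np.sin(t),-np.cos(t),0],[0,0,-1]]))
    s=Rm.inv().apply(np.array(pos)-p)/.25
    a=(Rm.inv()*T).as_rotvec()/(np.pi/4)
    print('clk',round(o['clock'],2),'p',p.round(4),'txyz',s.round(3),'axyz',a.round(3),'F',np.round(o['contact_force'],1),'w',round(o['gripper_width'],4))
E
python3 - <<'E'
from h import *
plan((.5511,.1548,.2),80)
for n in('scene','top'):
    p,d=camera(n);save(n+'1',p);np.savez('pics/%s1.npz'%n,p=p,d=d)
E
```

```text
clk 3.4 p [0.556  0.1538 0.2615] txyz [-0.003 -0.02   0.246] axyz [ 0.    -0.    -0.244] F [-0.4 -0.8 -0.6] w 0.0914
```

View pics/scene1.png

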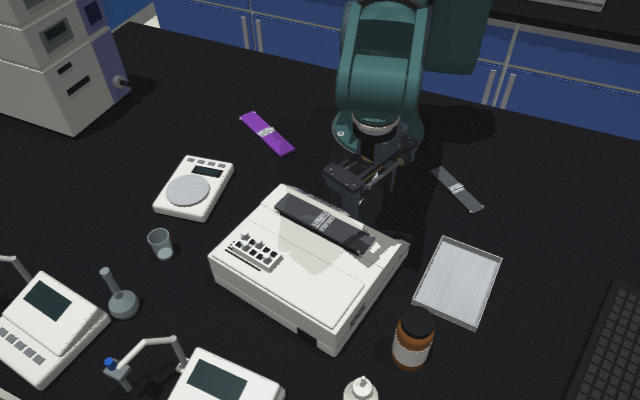

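Call:
jog_arm(
  moves=[
    {"tx": 0, "ty": -0.02, "tz": 0.05, "ax": 0, "ay": 0, "az": -0.1},
    {"tx": 0, "ty": -0.02, "tz": 0.1, "ax": 0, "ay": 0, "az": -0.2},
    {"tx": 0, "ty": -0.02, "tz": 0.15, "ax": 0, "ay": 0, "az": -0.245},
    {"tx": 0, "ty": -0.02, "tz": 0.2, "ax": 0, "ay": 0, "az": -0.245},
    {"tx": 0, "ty": -0.02, "tz": 0.25, "ax": 0, "ay": 0, "az": -0.245},
    {"tx": 0, "ty": -0.02, "tz": 0.3, "ax": 0, "ay": 0, "az": -0.245},
    {"tx": 0, "ty": -0.02, "tz": 0.33, "ax": 0, "ay": 0, "az": -0.245},
    {"tx": 0, "ty": -0.02, "tz": 0.36, "ax": 0, "ay": 0, "az": -0.245},
    {"tx": 0, "ty": -0.02, "tz": 0.36, "ax": 0, "ay": 0, "az": -0.245},
    {"tx": 0, "ty": -0.02, "tz": 0.36, "ax": 0, "ay": 0, "az": -0.245},
  ],
)

```text
clock: 4.33
position: [0.5513, 0.1537, 0.1713]
orientation: [-0.0, 0.767, 0.641, -0.0]
contact_force: [-1.0, -0.1, -0.1]
gripper_width: 0.0911
```

```bash
python3 - <<'E'
from h import *
plan((.5511,.1548,.130),80)
for n in('scene','top'):
    p,d=camera(n);save(n+'2',p);np.savez('pics/%s2.npz'%n,p=p,d=d)
    i=(slice(190,290),slice(300,440)) if n=='scene' else (slice(100,220),slice(200,360))
    save(n+'2c',p[i],4)
E
```

```text
clk 4.33 p [0.5513 0.1537 0.1713] txyz [ 0.004 -0.001  0.165] axyz [-0.001  0.    -0.005] F [-1.  -0.1 -0.1] w 0.0911
```

View pics/scene2c.png

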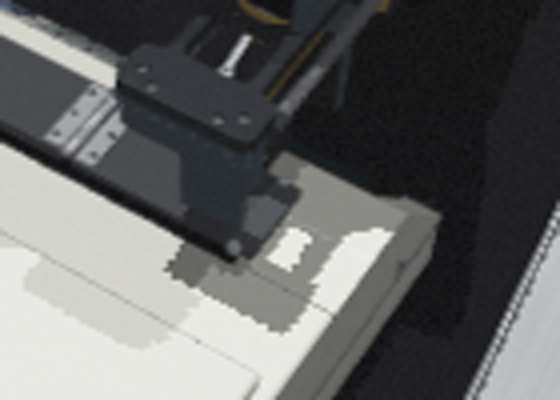

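View pics/top2c.png

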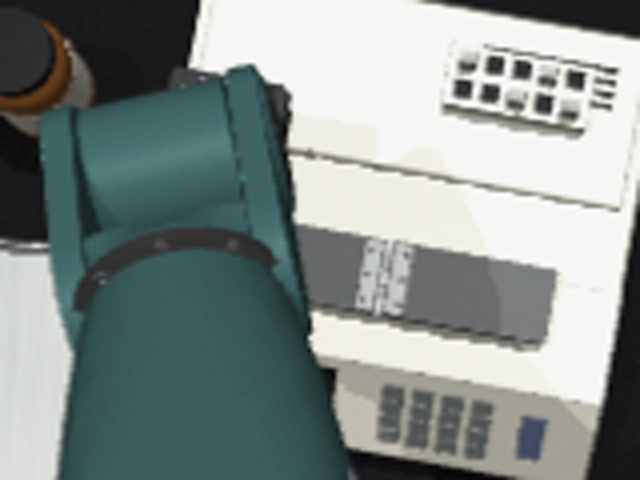

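```bash
python3 - <<'E'
from h import *
a=np.radians(80);u=np.array([np.cos(a),np.sin(a),0]);x=np.array([u[1],-u[0],0])
for h in((.532,.0465,.1335),(.535,.047,.1335)):
  H=np.array(h)
  q=np.array([H+.11*u+.029*x,H+.11*u-.029*x,H+.121*u+.027*x,H+.121*u-.027*x,H-.121*u+.027*x,H-.121*u-.027*x]);q[2:4,2]=.137;q[4:,2]=.140
  for c in('scene','top'):
    print(c,proj(c,q).round(1).tolist())
    im=np.load('pics/%s0.npz'%c)['p'];s=(270,185) if c=='scene' else (245,145)
    b=cv2.resize(im[s[1]:s[1]+80,s[0]:s[0]+110],None,fx=7,fy=7,interpolation=cv2.INTER_CUBIC)
    for k in proj(c,q): cv2.circle(b,tuple(int(round(v)) for v in ((k-s)*7+3)),3,(255,0,0),1)
    if h[0]==.532: save('mod_'+c,b)
E
```

```text
scene [[358.4, 251.5], [371.9, 234.1], [363.3, 252.2], [375.9, 235.8], [274.0, 204.9], [287.9, 191.1]]
top [[260.0, 152.4], [256.2, 172.3], [255.9, 152.3], [252.4, 170.7], [339.5, 166.8], [336.2, 185.4]]
scene [[358.1, 252.6], [371.7, 235.1], [363.1, 253.3], [375.7, 236.9], [273.6, 205.9], [287.5, 192.0]]
top [[259.8, 151.4], [256.1, 171.2], [255.7, 151.2], [252.3, 169.7], [339.3, 165.7], [336.0, 184.3]]
```

View pics/mod_scene.png

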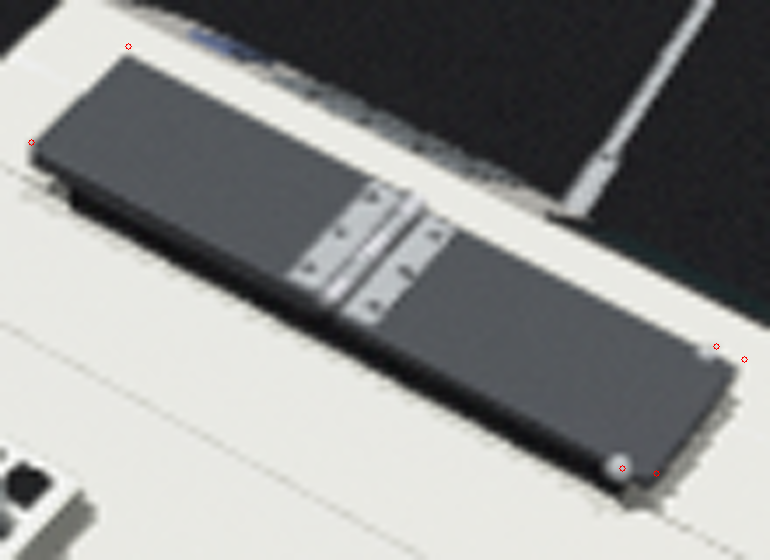

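View pics/mod_top.png

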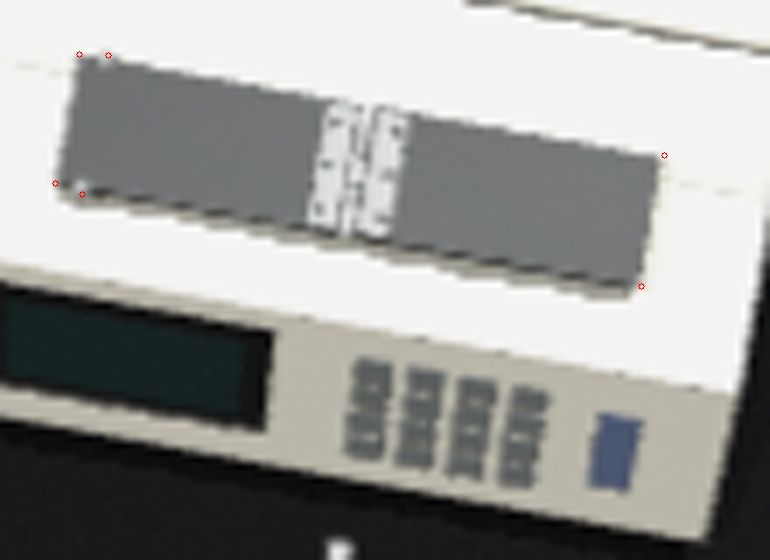

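The red model marks agree with the picture to about 1 px. In the top view the corners sit at (252–256, 152–171) and (336–340, 167–185). The finger stands above the stud, so I'll descend and pinch.

Call:
jog_arm(
  moves=[
    {"tx": 0, "ty": 0, "tz": 0.03, "ax": 0, "ay": 0, "az": 0},
    {"tx": 0, "ty": 0, "tz": 0.06, "ax": 0, "ay": 0, "az": 0},
    {"tx": 0, "ty": 0, "tz": 0.09, "ax": 0, "ay": 0, "az": 0},
    {"tx": 0, "ty": 0, "tz": 0.11, "ax": 0, "ay": 0, "az": 0},
    {"tx": 0, "ty": 0, "tz": 0.13, "ax": 0, "ay": 0, "az": 0},
    {"tx": 0, "ty": 0, "tz": 0.14, "ax": 0, "ay": 0, "az": 0},
    {"tx": 0, "ty": 0, "tz": 0.15, "ax": 0, "ay": 0, "az": 0},
    {"tx": 0, "ty": 0, "tz": 0.156, "ax": 0, "ay": 0, "az": 0},
    {"tx": 0, "ty": 0, "tz": 0.16, "ax": 0, "ay": 0, "az": 0},
    {"tx": 0, "ty": 0, "tz": 0.16, "ax": 0, "ay": 0, "az": 0},
  ],
)

```text
clock: 5.27
position: [0.5513, 0.1537, 0.1314]
orientation: [0.0, 0.767, 0.641, 0.0]
contact_force: [0.3, 1.1, -0.7]
gripper_width: 0.0916
```

Call:
jog_arm(
  moves=[
    {"tx": 0, "ty": 0, "tz": 0, "ax": 0, "ay": 0, "az": 0},
    {"tx": 0, "ty": 0, "tz": 0, "ax": 0, "ay": 0, "az": 0},
    {"tx": 0, "ty": 0, "tz": 0, "ax": 0, "ay": 0, "az": 0},
    {"tx": 0, "ty": 0, "tz": 0, "ax": 0, "ay": 0, "az": 0},
    {"tx": 0, "ty": 0, "tz": 0, "ax": 0, "ay": 0, "az": 0},
    {"tx": 0, "ty": 0, "tz": 0, "ax": 0, "ay": 0, "az": 0},
    {"tx": 0, "ty": 0, "tz": 0, "ax": 0, "ay": 0, "az": 0},
    {"tx": 0, "ty": 0, "tz": 0, "ax": 0, "ay": 0, "az": 0},
    {"tx": 0, "ty": 0, "tz": 0, "ax": 0, "ay": 0, "az": 0},
    {"tx": 0, "ty": 0, "tz": 0, "ax": 0, "ay": 0, "az": 0},
  ],
  jaw=-1,
  newtons=12,
)

```text
clock: 6.1
position: [0.5513, 0.1537, 0.1314]
orientation: [-0.0, 0.767, 0.641, -0.0]
contact_force: [0.6, -0.9, -1.0]
gripper_width: 0.0276
```

```bash
python3 - <<'E'
from h import *
plan((.5511,.1548,.130),80)
p,d=camera('scene');save('scene3c',p[180:290,270:430],4)
R=110; a0=np.arctan2(-6,110);RR=np.hypot(110,6)
for k in range(0,41):
    a=a0+(np.pi)*k/40
    if k%1==0: print(k,round((RR*np.cos(a)-110)/250,3),round(-(RR*np.sin(a)+6)/250,3))
E
```

```text
clk 6.1 p [0.5513 0.1537 0.1314] txyz [ 0.004 -0.001  0.006] axyz [-0.     0.    -0.005] F [ 0.6 -0.9 -1. ] w 0.0276
0 0.0 -0.0
1 0.001 -0.035
2 -0.002 -0.069
3 -0.007 -0.103
4 -0.014 -0.137
5 -0.024 -0.17
6 -0.037 -0.202
7 -0.052 -0.233
8 -0.07 -0.263
9 -0.09 -0.292
10 -0.112 -0.318
11 -0.136 -0.343
12 -0.162 -0.366
13 -0.19 -0.387
14 -0.219 -0.405
15 -0.249 -0.421
16 -0.281 -0.435
17 -0.314 -0.446
18 -0.347 -0.455
19 -0.382 -0.461
20 -0.416 -0.464
21 -0.451 -0.465
22 -0.485 -0.462
23 -0.519 -0.457
24 -0.553 -0.45
25 -0.586 -0.44
26 -0.618 -0.427
27 -0.649 -0.412
28 -0.679 -0.394
29 -0.708 -0.374
30 -0.734 -0.352
31 -0.759 -0.328
32 -0.782 -0.302
33 -0.803 -0.274
34 -0.821 -0.245
35 -0.837 -0.215
36 -0.851 -0.183
37 -0.862 -0.15
38 -0.871 -0.117
39 -0.877 -0.082
40 -0.88 -0.048
```

View pics/scene3c.png

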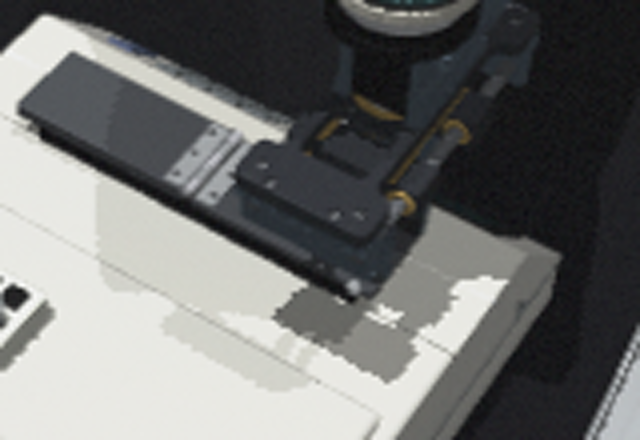

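```bash
python3 - <<'E'
from h import *
p,d=camera('scene');np.savez('pics/scene3.npz',p=p,d=d);P=cloud('scene',d)
o=get_obs();print(o['clock'],o['gripper_width'],o['position'],o['contact_force'])
for v in range(222,262,3):
    print(v,[ (u,*(P[v,u]*1000).round(0).astype(int)) for u in range(352,376,4)])
q,d2=camera('top');save('top3c',q[110:210,200:360],4);save('scene3d',p[205:275,320:400],8)
E
```

```text
6.2 0.019086795523245777 [0.55123954 0.1537285  0.13142432] [ 0.17029289 -0.74956982  0.69745003]
222 [(352, np.int64(610), np.int64(142), np.int64(260)), (356, np.int64(589), np.int64(143), np.int64(238)), (360, np.int64(588), np.int64(151), np.int64(241)), (364, np.int64(603), np.int64(163), np.int64(263)), (368, np.int64(598), np.int64(170), np.int64(261)), (372, np.int64(581), np.int64(173), np.int64(244))]
225 [(352, np.int64(621), np.int64(146), np.int64(265)), (356, np.int64(619), np.int64(153), np.int64(266)), (360, np.int64(614), np.int64(159), np.int64(264)), (364, np.int64(611), np.int64(166), np.int64(264)), (368, np.int64(592), np.int64(169), np.int64(245)), (372, np.int64(591), np.int64(177), np.int64(248))]
228 [(352, np.int64(627), np.int64(148), np.int64(264)), (356, np.int64(625), np.int64(155), np.int64(265)), (360, np.int64(622), np.int64(162), np.int64(266)), (364, np.int64(618), np.int64(169), np.int64(265)), (368, np.int64(594), np.int64(170), np.int64(239)), (372, np.int64(593), np.int64(178), np.int64(241))]
231 [(352, np.int64(634), np.int64(151), np.int64(2
[... 2735 characters left out ...]
p.int64(114)), (372, np.int64(561), np.int64(176), np.int64(112))]
258 [(352, np.int64(588), np.int64(139), np.int64(115)), (356, np.int64(583), np.int64(147), np.int64(112)), (360, np.int64(582), np.int64(156), np.int64(116)), (364, np.int64(578), np.int64(163), np.int64(115)), (368, np.int64(574), np.int64(171), np.int64(114)), (372, np.int64(571), np.int64(179), np.int64(115))]
261 [(352, np.int64(596), np.int64(142), np.int64(115)), (356, np.int64(592), np.int64(150), np.int64(115)), (360, np.int64(587), np.int64(158), np.int64(113)), (364, np.int64(586), np.int64(166), np.int64(115)), (368, np.int64(580), np.int64(173), np.int64(112)), (372, np.int64(576), np.int64(181), np.int64(112))]
```

View pics/scene3d.png

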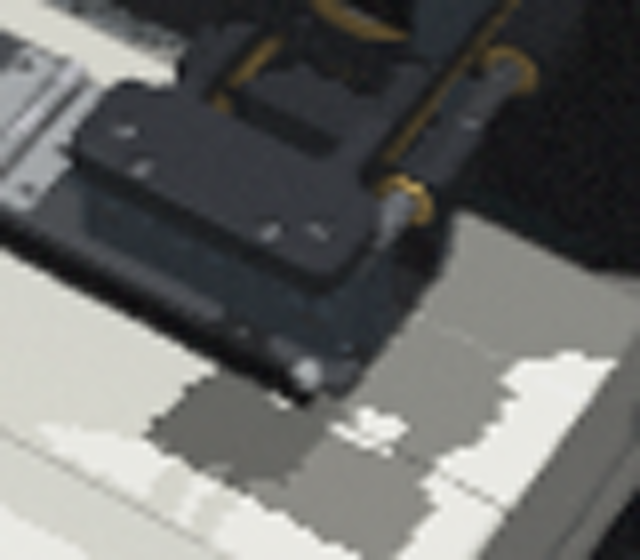

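```bash
python3 - <<'E'
from h import *
for k,tcp,th in(('1',(.556,.1538,.2615),69),('2',(.5513,.1537,.1713),80)):
    D=np.load('pics/scene%s.npz'%k);P=cloud('scene',D['d']);D0=np.load('pics/scene0.npz')
    m=(D['d']>0)&(np.linalg.norm(P[...,:2]-np.array(tcp[:2]),axis=-1)<.09)&(P[...,2]>.145)
    a=np.radians(th);X=P[m]-tcp
    tx=X[:,0]*np.cos(a)+X[:,1]*np.sin(a);ty=X[:,0]*np.sin(a)-X[:,1]*np.cos(a);tz=-X[:,2]
    for z0 in np.arange(-.12,.03,.01):
        s=(tz>z0)&(tz<=z0+.01)
        if s.sum()>3: print(k,round(z0,3),s.sum(),'tx',np.percentile(tx[s],[3,97]).round(3),'ty',np.percentile(ty[s],[3,50,97]).round(3))
E
```

```text
1 -0.12 261 tx [-0.013  0.038] ty [-0.074  0.014  0.088]
1 -0.11 408 tx [-0.029  0.038] ty [-0.068  0.017  0.083]
1 -0.1 180 tx [-0.033  0.038] ty [-0.073  0.081  0.083]
1 -0.09 21 tx [-0.008  0.012] ty [-0.049 -0.048  0.005]
1 -0.08 28 tx [-0.005  0.018] ty [-0.056 -0.048 -0.047]
1 -0.07 48 tx [-0.009  0.017] ty [-0.055 -0.046  0.056]
1 -0.06 95 tx [-0.016  0.017] ty [-0.052  0.046  0.06 ]
1 -0.05 105 tx [-0.016  0.017] ty [-0.052  0.054  0.059]
1 -0.04 97 tx [-0.013  0.017] ty [-0.051  0.049  0.058]
1 -0.03 106 tx [-0.015  0.017] ty [-0.049 -0.043  0.058]
1 -0.02 70 tx [-0.015  0.018] ty [-0.05  -0.045  0.056]
2 -0.12 182 tx [-0.013  0.037] ty [-0.074  0.009  0.089]
2 -0.11 298 tx [-0.028  0.038] ty [-0.066  0.015  0.083]
2 -0.1 136 tx [-0.034  0.037] ty [-0.068  0.082  0.084]
2 -0.09 14 tx [-0.019  0.017] ty [-0.051 -0.048  0.081]
2 -0.08 10 tx [0.006 0.014] ty [-0.05  -0.048 -0.046]
2 -0.07 17 tx [-0.003  0.01 ] ty [-0.05  -0.046  0.061]
2 -0.06 54 tx [-0.016  0.017] ty [-0.053  0.058  0.06 ]
2 -0.05 77 tx [-0.016  0.017] ty [-0.05   0.057  0.059]
2 -0.04 74 tx [-0.017  0.017] ty [-0.05   0.056  0.058]
2 -0.03 73 tx [-0.016  0.016] ty [-0.049  0.055  0.057]
2 -0.02 49 tx [-0.015  0.016] ty [-0.048 -0.044  0.056]
```

View pics/top3c.png

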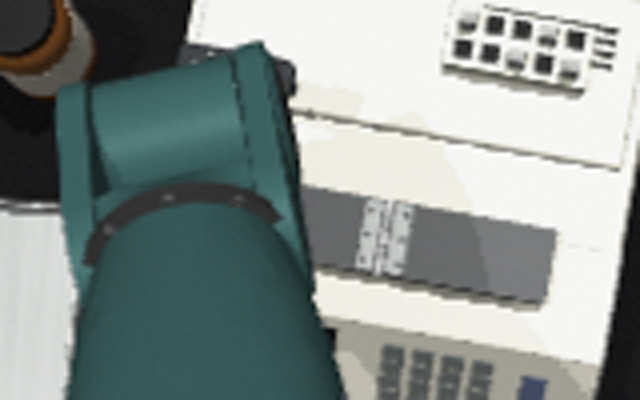

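The stated geometry does not match the picture. Measured against the reported TCP, the fingertips end about 10–12 mm behind it, not 11 mm ahead, so the fingers closed in air above the flap. I'll reopen the jaws and measure the offset properly.

Call:
jog_arm(
  moves=[
    {"tx": 0, "ty": 0, "tz": -0.04, "ax": 0, "ay": 0, "az": 0},
    {"tx": 0, "ty": 0, "tz": -0.08, "ax": 0, "ay": 0, "az": 0},
    {"tx": 0, "ty": 0, "tz": -0.12, "ax": 0, "ay": 0, "az": 0},
    {"tx": 0, "ty": 0, "tz": -0.16, "ax": 0, "ay": 0, "az": 0},
    {"tx": 0, "ty": 0, "tz": -0.16, "ax": 0, "ay": 0, "az": 0},
    {"tx": 0, "ty": 0, "tz": -0.16, "ax": 0, "ay": 0, "az": 0},
    {"tx": 0, "ty": 0, "tz": -0.16, "ax": 0, "ay": 0, "az": 0},
    {"tx": 0, "ty": 0, "tz": -0.16, "ax": 0, "ay": 0, "az": 0},
    {"tx": 0, "ty": 0, "tz": -0.16, "ax": 0, "ay": 0, "az": 0},
    {"tx": 0, "ty": 0, "tz": -0.16, "ax": 0, "ay": 0, "az": 0},
  ],
  jaw=1,
)

```text
clock: 7.08
position: [0.551, 0.1536, 0.171]
orientation: [-0.0, 0.767, 0.641, -0.0]
contact_force: [0.1, 0.8, 0.6]
gripper_width: 0.0793
```

```bash
cat > tip.py <<'E'
from h import *
def tip(D,tcp,th,zmin):
    P=cloud('scene',D['d']);a=np.radians(th);X=P-np.array(tcp)
    tx=X[...,0]*np.cos(a)+X[...,1]*np.sin(a);ty=X[...,0]*np.sin(a)-X[...,1]*np.cos(a);tz=-X[...,2]
    m=(D['d']>0)&(abs(tx)<.02)&(abs(ty)<.065)&(P[...,2]>zmin)
    m&=abs(D['d']-np.load('pics/scene0.npz')['d'])>.02
    for side in(-1,1):
        s=m&(ty*side>.03)
        print('side',side,s.sum(),'max tz',np.sort(tz[s])[-12:].round(4),'ty inner',np.percentile(ty[s]*side,[2,10,50,98]).round(4),'tx',np.percentile(tx[s],[1,99]).round(4))
if __name__=='__main__':
    tip(np.load('pics/scene1.npz'),(.556,.1538,.2615),69.1,.2)
    tip(np.load('pics/scene2.npz'),(.5513,.1537,.1713),80,.142)
    o=get_obs();p,d=camera('scene');np.savez('pics/scene4.npz',p=p,d=d);save('scene4',p[180:290,270:430],4)
    print(o['clock'],o['position'],o['gripper_width'])
    tip(dict(d=d),o['position'],80,.142)
E
python3 tip.py
```

```text
side -1 572 max tz [-0.0136 -0.0134 -0.0127 -0.0126 -0.0126 -0.0124 -0.0122 -0.0122 -0.012
 -0.0118 -0.0111 -0.0108] ty inner [0.0426 0.044  0.0479 0.0641] tx [-0.0198  0.0199]
side 1 1967 max tz [-0.0173 -0.0166 -0.0164 -0.016  -0.0158 -0.0156 -0.0154 -0.0153 -0.0148
 -0.013  -0.0128 -0.0108] ty inner [0.0307 0.0331 0.043  0.0636] tx [-0.0196  0.0195]
side -1 846 max tz [-0.0146 -0.0143 -0.0143 -0.0142 -0.0142 -0.014  -0.0134 -0.0126 -0.0124
 -0.0115 -0.0113 -0.0102] ty inner [0.04   0.0437 0.0515 0.0645] tx [-0.0198  0.0193]
side 1 1478 max tz [-0.0188 -0.0187 -0.0182 -0.018  -0.0173 -0.0171 -0.0166 -0.0158 -0.0157
 -0.0143 -0.0135 -0.0126] ty inner [0.0306 0.0328 0.0403 0.061 ] tx [-0.0197  0.0193]
7.0833 [0.5510137  0.15364327 0.17102081] 0.07932475581227648
side -1 843 max tz [-0.0148 -0.0144 -0.0144 -0.0143 -0.0142 -0.014  -0.0135 -0.0135 -0.013
 -0.0128 -0.0127 -0.0125] ty inner [0.0374 0.0391 0.0515 0.0646] tx [-0.0197  0.0191]
side 1 1452 max tz [-0.0173 -0.017  -0.0169 -0.0165 -0.0163 -0.0162 -0.0162 -0.016  -0.0147
 -0.014  -0.0135 -0.013 ] ty inner [0.0305 0.0326 0.0402 0.0611] tx [-0.0197  0.0196]
```

View pics/scene4.png

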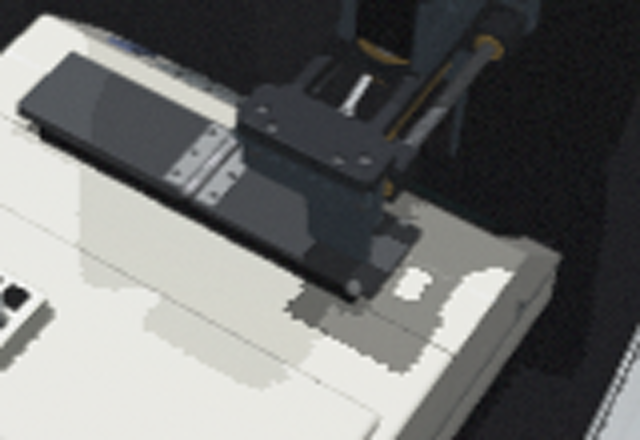

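The fingertips are at TCP z + 12.5 mm. Two pictures and the missed grasp agree on this, and the body's start agrees with a shift of about 23.5 mm. The jaws are centred laterally. I'll descend with the corrected offset, aiming for the tips about 5 mm above the deck.

Call:
jog_arm(
  moves=[
    {"tx": 0.004, "ty": 0, "tz": 0.04, "ax": 0, "ay": 0, "az": 0},
    {"tx": 0.004, "ty": 0, "tz": 0.08, "ax": 0, "ay": 0, "az": 0},
    {"tx": 0.004, "ty": 0, "tz": 0.12, "ax": 0, "ay": 0, "az": 0},
    {"tx": 0.004, "ty": 0, "tz": 0.15, "ax": 0, "ay": 0, "az": 0},
    {"tx": 0.004, "ty": 0, "tz": 0.18, "ax": 0, "ay": 0, "az": 0},
    {"tx": 0.004, "ty": 0, "tz": 0.2, "ax": 0, "ay": 0, "az": 0},
    {"tx": 0.004, "ty": 0, "tz": 0.22, "ax": 0, "ay": 0, "az": 0},
    {"tx": 0.004, "ty": 0, "tz": 0.235, "ax": 0, "ay": 0, "az": 0},
    {"tx": 0.004, "ty": 0, "tz": 0.245, "ax": 0, "ay": 0, "az": 0},
    {"tx": 0.004, "ty": 0, "tz": 0.25, "ax": 0, "ay": 0, "az": 0},
  ],
  jaw=1,
)

```text
clock: 7.97
position: [0.5514, 0.1547, 0.1087]
orientation: [-0.0, 0.767, 0.641, -0.0]
contact_force: [0.5, -0.5, -0.7]
gripper_width: 0.0911
```

```bash
python3 - <<'E'
from h import *
plan((.5511,.1545,.1075),80)
p,d=camera('scene');save('scene5c',p[205:275,320:400],8)
E
```

```text
clk 7.97 p [0.5514 0.1547 0.1087] txyz [-0.001 -0.001  0.005] axyz [-0.     0.    -0.005] F [ 0.5 -0.5 -0.7] w 0.0911
```

View pics/scene5c.png

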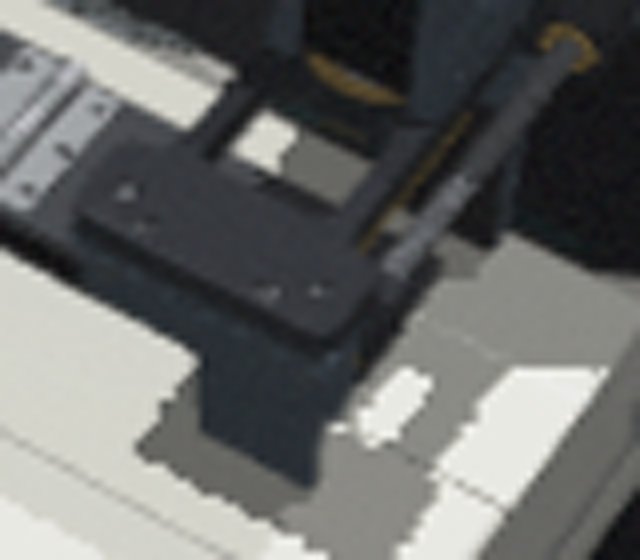

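The finger now stands beside the strip, just above the deck (crop 310,485). I'll close on the studs.

Call:
jog_arm(
  moves=[
    {"tx": 0, "ty": 0, "tz": 0, "ax": 0, "ay": 0, "az": 0},
    {"tx": 0, "ty": 0, "tz": 0, "ax": 0, "ay": 0, "az": 0},
    {"tx": 0, "ty": 0, "tz": 0, "ax": 0, "ay": 0, "az": 0},
    {"tx": 0, "ty": 0, "tz": 0, "ax": 0, "ay": 0, "az": 0},
    {"tx": 0, "ty": 0, "tz": 0, "ax": 0, "ay": 0, "az": 0},
    {"tx": 0, "ty": 0, "tz": 0, "ax": 0, "ay": 0, "az": 0},
    {"tx": 0, "ty": 0, "tz": 0, "ax": 0, "ay": 0, "az": 0},
    {"tx": 0, "ty": 0, "tz": 0, "ax": 0, "ay": 0, "az": 0},
    {"tx": 0, "ty": 0, "tz": 0, "ax": 0, "ay": 0, "az": 0},
    {"tx": 0, "ty": 0, "tz": 0, "ax": 0, "ay": 0, "az": 0},
  ],
  jaw=-1,
  newtons=12,
)

```text
clock: 8.85
position: [0.5516, 0.1548, 0.1091]
orientation: [0.0, 0.767, 0.641, 0.0]
contact_force: [1.0, 1.2, 1.7]
gripper_width: 0.0592
```

Call:
jog_arm(
  moves=[
    {"tx": 0.001, "ty": 0, "tz": -0.035, "ax": 0, "ay": 0, "az": 0},
    {"tx": -0.002, "ty": 0, "tz": -0.069, "ax": 0, "ay": 0, "az": 0},
    {"tx": -0.007, "ty": 0, "tz": -0.103, "ax": 0, "ay": 0, "az": 0},
    {"tx": -0.014, "ty": 0, "tz": -0.137, "ax": 0, "ay": 0, "az": 0},
    {"tx": -0.024, "ty": 0, "tz": -0.17, "ax": 0, "ay": 0, "az": 0},
    {"tx": -0.037, "ty": 0, "tz": -0.202, "ax": 0, "ay": 0, "az": 0},
    {"tx": -0.052, "ty": 0, "tz": -0.233, "ax": 0, "ay": 0, "az": 0},
    {"tx": -0.07, "ty": 0, "tz": -0.263, "ax": 0, "ay": 0, "az": 0},
    {"tx": -0.09, "ty": 0, "tz": -0.292, "ax": 0, "ay": 0, "az": 0},
    {"tx": -0.112, "ty": 0, "tz": -0.318, "ax": 0, "ay": 0, "az": 0},
  ],
)

```text
clock: 9.68
position: [0.5465, 0.1267, 0.1894]
orientation: [0.0, 0.767, 0.641, 0.0]
contact_force: [0.8, 1.5, -0.9]
gripper_width: 0.0591
```

```bash
python3 - <<'E'
from h import *
plan((.5511,.1545,.1075),80)
p,d=camera('scene');save('scene6c',p[165:285,265:425],4)
E
```

```text
clk 9.68 p [0.5465 0.1267 0.1894] txyz [ 0.112 -0.002  0.328] axyz [ 0.001 -0.    -0.005] F [ 0.8  1.5 -0.9] w 0.0591
```

View pics/scene6c.png

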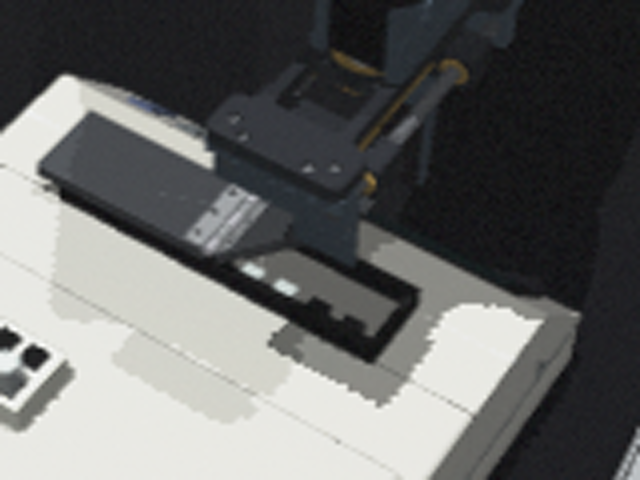

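The flap is rising and the bay slot shows beneath it (crop 330,310), while the leaf stays put. I'll continue the arc.

Call:
jog_arm(
  moves=[
    {"tx": -0.024, "ty": 0, "tz": -0.025, "ax": 0, "ay": 0, "az": 0},
    {"tx": -0.05, "ty": 0, "tz": -0.048, "ax": 0, "ay": 0, "az": 0},
    {"tx": -0.078, "ty": 0, "tz": -0.069, "ax": 0, "ay": 0, "az": 0},
    {"tx": -0.107, "ty": 0, "tz": -0.087, "ax": 0, "ay": 0, "az": 0},
    {"tx": -0.137, "ty": 0, "tz": -0.103, "ax": 0, "ay": 0, "az": 0},
    {"tx": -0.169, "ty": 0, "tz": -0.117, "ax": 0, "ay": 0, "az": 0},
    {"tx": -0.202, "ty": 0, "tz": -0.128, "ax": 0, "ay": 0, "az": 0},
    {"tx": -0.235, "ty": 0, "tz": -0.137, "ax": 0, "ay": 0, "az": 0},
    {"tx": -0.27, "ty": 0, "tz": -0.143, "ax": 0, "ay": 0, "az": 0},
    {"tx": -0.304, "ty": 0, "tz": -0.146, "ax": 0, "ay": 0, "az": 0},
  ],
)

```text
clock: 10.57
position: [0.5331, 0.0514, 0.2253]
orientation: [0.0, 0.767, 0.641, 0.0]
contact_force: [1.7, 1.7, 2.1]
gripper_width: 0.0592
```

Call:
jog_arm(
  moves=[
    {"tx": -0.035, "ty": 0, "tz": -0.001, "ax": 0, "ay": 0, "az": 0},
    {"tx": -0.069, "ty": 0, "tz": 0.002, "ax": 0, "ay": 0, "az": 0},
    {"tx": -0.103, "ty": 0, "tz": 0.007, "ax": 0, "ay": 0, "az": 0},
    {"tx": -0.137, "ty": 0, "tz": 0.014, "ax": 0, "ay": 0, "az": 0},
    {"tx": -0.17, "ty": 0, "tz": 0.024, "ax": 0, "ay": 0, "az": 0},
    {"tx": -0.202, "ty": 0, "tz": 0.037, "ax": 0, "ay": 0, "az": 0},
    {"tx": -0.233, "ty": 0, "tz": 0.052, "ax": 0, "ay": 0, "az": 0},
    {"tx": -0.263, "ty": 0, "tz": 0.07, "ax": 0, "ay": 0, "az": 0},
    {"tx": -0.292, "ty": 0, "tz": 0.09, "ax": 0, "ay": 0, "az": 0},
    {"tx": -0.318, "ty": 0, "tz": 0.112, "ax": 0, "ay": 0, "az": 0},
  ],
)

```text
clock: 11.4
position: [0.5188, -0.0269, 0.1965]
orientation: [0.0, 0.767, 0.641, -0.0]
contact_force: [2.4, -3.5, 3.4]
gripper_width: 0.059
```

```bash
python3 - <<'E'
from h import *
plan((.5511,.1545,.1075),80)
p,d=camera('scene');save('scene7c',p[165:285,265:425],4)
E
```

```text
clk 11.4 p [ 0.5188 -0.0269  0.1965] txyz [ 0.737 -0.002  0.356] axyz [ 0.     0.    -0.005] F [ 2.4 -3.5  3.4] w 0.059
```

View pics/scene7c.png

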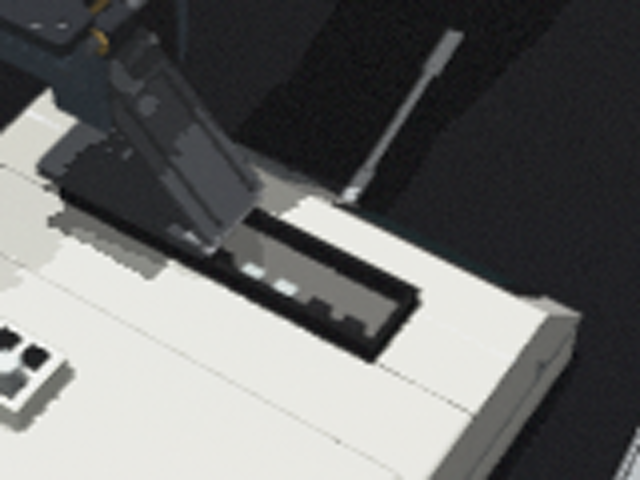

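Call:
jog_arm(
  moves=[
    {"tx": -0.025, "ty": 0, "tz": 0.024, "ax": 0, "ay": 0, "az": 0},
    {"tx": -0.048, "ty": 0, "tz": 0.05, "ax": 0, "ay": 0, "az": 0},
    {"tx": -0.069, "ty": 0, "tz": 0.078, "ax": 0, "ay": 0, "az": 0},
    {"tx": -0.087, "ty": 0, "tz": 0.107, "ax": 0, "ay": 0, "az": 0},
    {"tx": -0.103, "ty": 0, "tz": 0.137, "ax": 0, "ay": 0, "az": 0},
    {"tx": -0.117, "ty": 0, "tz": 0.169, "ax": 0, "ay": 0, "az": 0},
    {"tx": -0.128, "ty": 0, "tz": 0.202, "ax": 0, "ay": 0, "az": 0},
    {"tx": -0.137, "ty": 0, "tz": 0.235, "ax": 0, "ay": 0, "az": 0},
    {"tx": -0.143, "ty": 0, "tz": 0.27, "ax": 0, "ay": 0, "az": 0},
    {"tx": -0.145, "ty": 0, "tz": 0.3, "ax": 0, "ay": 0, "az": 0},
  ],
)

```text
clock: 12.28
position: [0.5121, -0.0617, 0.1208]
orientation: [-0.0, 0.767, 0.641, -0.0]
contact_force: [1.0, -2.1, 0.8]
gripper_width: 0.0591
```

Call:
jog_arm(
  moves=[
    {"tx": 0, "ty": 0, "tz": 0.004, "ax": 0, "ay": 0, "az": 0},
    {"tx": 0, "ty": 0, "tz": 0.008, "ax": 0, "ay": 0, "az": 0},
    {"tx": 0, "ty": 0, "tz": 0.012, "ax": 0, "ay": 0, "az": 0},
    {"tx": 0, "ty": 0, "tz": 0.014, "ax": 0, "ay": 0, "az": 0},
    {"tx": 0, "ty": 0, "tz": 0.016, "ax": 0, "ay": 0, "az": 0},
    {"tx": 0, "ty": 0, "tz": 0.016, "ax": 0, "ay": 0, "az": 0},
    {"tx": 0, "ty": 0, "tz": 0.016, "ax": 0, "ay": 0, "az": 0},
    {"tx": 0, "ty": 0, "tz": 0.016, "ax": 0, "ay": 0, "az": 0},
    {"tx": 0, "ty": 0, "tz": 0.016, "ax": 0, "ay": 0, "az": 0},
    {"tx": 0, "ty": 0, "tz": 0.016, "ax": 0, "ay": 0, "az": 0},
  ],
)

```text
clock: 13.12
position: [0.5122, -0.0614, 0.1186]
orientation: [-0.0, 0.767, 0.642, -0.0]
contact_force: [-4.7, -2.5, 10.6]
gripper_width: 0.0597
```

```bash
python3 - <<'E'
from h import *
plan((.5511,.1545,.1075),80)
p,d=camera('scene');save('scene8c',p[165:285,245:405],4)
E
```

```text
clk 13.12 p [ 0.5122 -0.0614  0.1186] txyz [0.878 0.    0.044] axyz [-0.001  0.    -0.004] F [-4.7 -2.5 10.6] w 0.0597
```

View pics/scene8c.png

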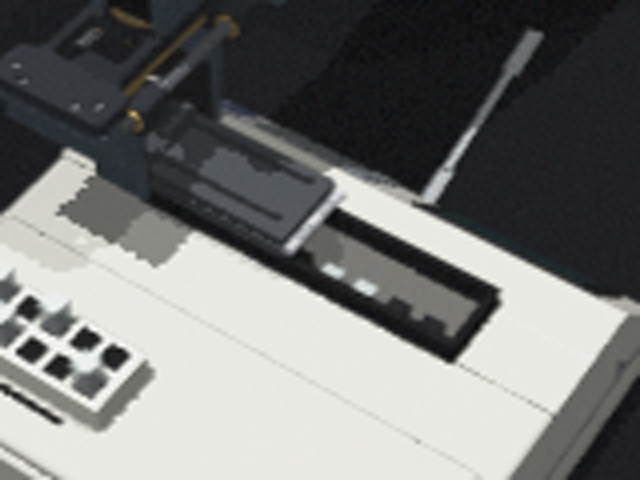

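The force rose to 10.6 N at the stop, and the flap lies on the leaf with its ribs up. I'll release and move to the pack's middle.

Call:
jog_arm(
  moves=[
    {"tx": 0, "ty": 0, "tz": 0, "ax": 0, "ay": 0, "az": 0},
    {"tx": 0, "ty": 0, "tz": 0, "ax": 0, "ay": 0, "az": 0},
    {"tx": 0, "ty": 0, "tz": 0, "ax": 0, "ay": 0, "az": 0},
    {"tx": 0, "ty": 0, "tz": 0, "ax": 0, "ay": 0, "az": 0},
    {"tx": 0, "ty": 0, "tz": -0.02, "ax": 0, "ay": 0, "az": 0},
    {"tx": 0, "ty": 0, "tz": -0.06, "ax": 0, "ay": 0, "az": 0},
    {"tx": 0, "ty": 0, "tz": -0.12, "ax": 0, "ay": 0, "az": 0},
    {"tx": 0, "ty": 0, "tz": -0.2, "ax": 0, "ay": 0, "az": 0},
    {"tx": 0, "ty": 0, "tz": -0.28, "ax": 0, "ay": 0, "az": 0},
    {"tx": 0, "ty": 0, "tz": -0.36, "ax": 0, "ay": 0, "az": 0},
  ],
  jaw=1,
)

```text
clock: 14.0
position: [0.5124, -0.0615, 0.2097]
orientation: [0.0, 0.767, 0.641, 0.0]
contact_force: [-0.8, 0.0, -0.1]
gripper_width: 0.0911
```

```bash
python3 - <<'E'
from h import *
plan((.5212,-.0146,.1155),80)
p,d=camera('scene');save('scene9c',p[165:285,245:405],4);P=cloud('scene',d)
np.savez('pics/scene9.npz',p=p,d=d)
m=(d>0)&(abs(P[...,0]-.525)<.07)&(P[...,1]<.1)&(P[...,1]>-.1)&(P[...,2]>.1435)&(P[...,2]<.158)
m=cv2.morphologyEx(m.astype(np.uint8),cv2.MORPH_OPEN,np.ones((3,3)))>0
X=P[m];print(m.sum(),cv2.minAreaRect((X[:,:2]*1000).astype(np.float32)))
a=np.radians(80)
s=(X[:,0]-.532)*np.cos(a)+(X[:,1]-.0465)*np.sin(a)
for lo in range(-125,10,15):
    k=(s*1000>lo)&(s*1000<lo+15)
    if k.sum()>5: print(lo,k.sum(),np.percentile(X[k,2],[10,50,90]).round(4))
E
```

```text
clk 14.0 p [ 0.5124 -0.0615  0.2097] txyz [0.191 0.001 0.377] axyz [ 0.    -0.    -0.005] F [-0.8  0.  -0.1] w 0.0911
934 ((523.2151489257812, -13.54638671875), (119.39630126953125, 57.15144729614258), 80.19275665283203)
-125 73 [0.1463 0.1478 0.1503]
-110 102 [0.1464 0.1492 0.1538]
-95 114 [0.1466 0.1491 0.1537]
-80 117 [0.1463 0.1489 0.1528]
-65 118 [0.1461 0.149  0.1539]
-50 116 [0.1466 0.1494 0.1535]
-35 121 [0.1466 0.149  0.1542]
-20 135 [0.1466 0.1487 0.1519]
-5 38 [0.1445 0.1471 0.1495]
```

View pics/scene9c.png

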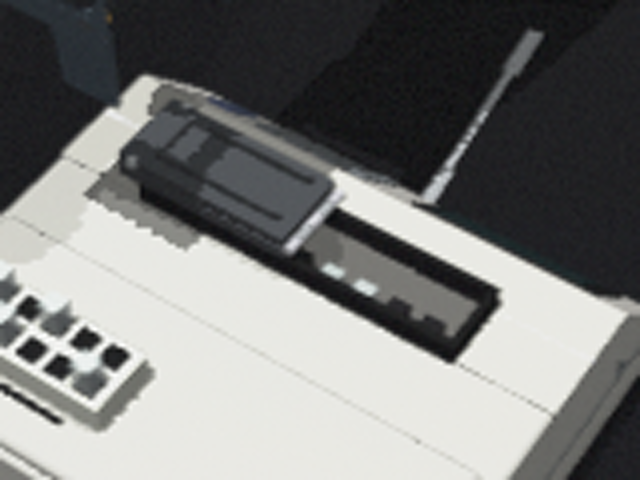

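The pack is flat, with its top at 149 mm along its whole length as expected. I'll move over its middle and descend.

Call:
jog_arm(
  moves=[
    {"tx": 0.06, "ty": 0, "tz": 0, "ax": 0, "ay": 0, "az": 0},
    {"tx": 0.13, "ty": 0, "tz": 0.04, "ax": 0, "ay": 0, "az": 0},
    {"tx": 0.19, "ty": 0, "tz": 0.1, "ax": 0, "ay": 0, "az": 0},
    {"tx": 0.19, "ty": 0, "tz": 0.18, "ax": 0, "ay": 0, "az": 0},
    {"tx": 0.19, "ty": 0, "tz": 0.25, "ax": 0, "ay": 0, "az": 0},
    {"tx": 0.19, "ty": 0, "tz": 0.3, "ax": 0, "ay": 0, "az": 0},
    {"tx": 0.19, "ty": 0, "tz": 0.335, "ax": 0, "ay": 0, "az": 0},
    {"tx": 0.19, "ty": 0, "tz": 0.36, "ax": 0, "ay": 0, "az": 0},
    {"tx": 0.19, "ty": 0, "tz": 0.375, "ax": 0, "ay": 0, "az": 0},
    {"tx": 0.19, "ty": 0, "tz": 0.378, "ax": 0, "ay": 0, "az": 0},
  ],
)

```text
clock: 14.88
position: [0.521, -0.015, 0.1133]
orientation: [-0.0, 0.767, 0.641, -0.0]
contact_force: [0.1, -0.1, -0.4]
gripper_width: 0.0912
```

Call:
jog_arm(
  moves=[
    {"tx": 0, "ty": 0, "tz": 0, "ax": 0, "ay": 0, "az": 0},
    {"tx": 0, "ty": 0, "tz": 0, "ax": 0, "ay": 0, "az": 0},
    {"tx": 0, "ty": 0, "tz": 0, "ax": 0, "ay": 0, "az": 0},
    {"tx": 0, "ty": 0, "tz": 0, "ax": 0, "ay": 0, "az": 0},
    {"tx": 0, "ty": 0, "tz": 0, "ax": 0, "ay": 0, "az": 0},
    {"tx": 0, "ty": 0, "tz": 0, "ax": 0, "ay": 0, "az": 0},
    {"tx": 0, "ty": 0, "tz": 0, "ax": 0, "ay": 0, "az": 0},
    {"tx": 0, "ty": 0, "tz": 0, "ax": 0, "ay": 0, "az": 0},
    {"tx": 0, "ty": 0, "tz": 0, "ax": 0, "ay": 0, "az": 0},
    {"tx": 0, "ty": 0, "tz": 0, "ax": 0, "ay": 0, "az": 0},
  ],
  jaw=-1,
  newtons=35,
)

```text
clock: 15.72
position: [0.5209, -0.0148, 0.1136]
orientation: [0.0, 0.767, 0.641, 0.0]
contact_force: [-1.8, 1.0, 6.1]
gripper_width: 0.054
```

```bash
python3 - <<'E'
from h import *
plan((.5212,-.0146,.1155),80)
p,d=camera('scene');save('scene10c',p[165:285,245:405],4)
E
```

```text
clk 15.72 p [ 0.5209 -0.0148  0.1136] txyz [ 0.001  0.001 -0.008] axyz [ 0.     0.    -0.005] F [-1.8  1.   6.1] w 0.054
```

View pics/scene10c.png

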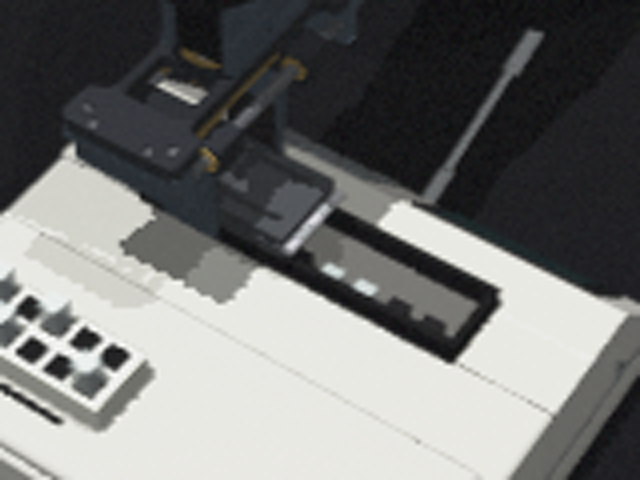

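Width 54.0 mm means both plates are held by their edges. I'll lift.

Call:
jog_arm(
  moves=[
    {"tx": 0, "ty": 0, "tz": -0.01, "ax": 0, "ay": 0, "az": 0},
    {"tx": 0, "ty": 0, "tz": -0.03, "ax": 0, "ay": 0, "az": 0},
    {"tx": 0, "ty": 0, "tz": -0.06, "ax": 0, "ay": 0, "az": 0},
    {"tx": 0, "ty": 0, "tz": -0.1, "ax": 0, "ay": 0, "az": 0},
    {"tx": 0, "ty": 0, "tz": -0.15, "ax": 0, "ay": 0, "az": 0},
    {"tx": 0, "ty": 0, "tz": -0.2, "ax": 0, "ay": 0, "az": 0},
    {"tx": 0, "ty": 0, "tz": -0.25, "ax": 0, "ay": 0, "az": 0},
    {"tx": 0, "ty": 0, "tz": -0.3, "ax": 0, "ay": 0, "az": 0},
    {"tx": 0, "ty": 0, "tz": -0.34, "ax": 0, "ay": 0, "az": 0},
    {"tx": 0, "ty": 0, "tz": -0.36, "ax": 0, "ay": 0, "az": 0},
  ],
)

```text
clock: 16.6
position: [0.5216, -0.0149, 0.2054]
orientation: [0.001, 0.767, 0.641, 0.001]
contact_force: [0.5, 0.3, -5.9]
gripper_width: 0.0537
```

```bash
python3 - <<'E'
from h import *
plan((.473,.366,.2),-4.4)
p,d=camera('scene');save('scene11c',p[115:275,235:435],4)
E
```

```text
clk 16.6 p [ 0.5216 -0.0149  0.2054] txyz [ 1.465 -0.461  0.021] axyz [ 0.002 -0.002  1.871] F [ 0.5  0.3 -5.9] w 0.0537
```

View pics/scene11c.png

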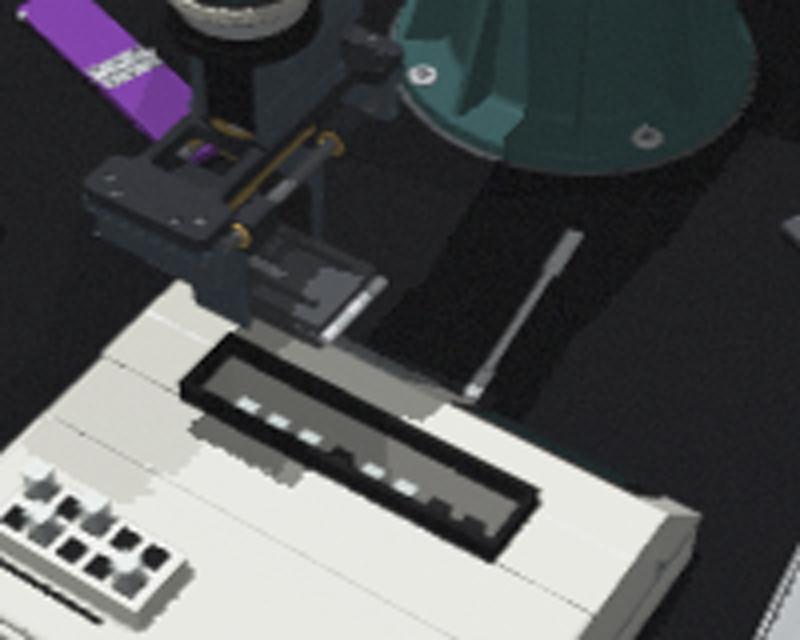

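Weight reading −5.9 N matches the 0.54 kg cover. The whole bay is empty and the pack hangs level. I'll carry it to the tray, whose centre is at (0.473, 0.366).

Call:
jog_arm(
  moves=[
    {"tx": 0.04, "ty": -0.01, "tz": 0, "ax": 0, "ay": 0, "az": 0},
    {"tx": 0.1, "ty": -0.03, "tz": 0, "ax": 0, "ay": 0, "az": 0},
    {"tx": 0.18, "ty": -0.06, "tz": 0, "ax": 0, "ay": 0, "az": 0},
    {"tx": 0.26, "ty": -0.08, "tz": 0, "ax": 0, "ay": 0, "az": 0},
    {"tx": 0.34, "ty": -0.11, "tz": 0, "ax": 0, "ay": 0, "az": 0},
    {"tx": 0.42, "ty": -0.13, "tz": 0, "ax": 0, "ay": 0, "az": 0},
    {"tx": 0.5, "ty": -0.16, "tz": 0, "ax": 0, "ay": 0, "az": 0},
    {"tx": 0.58, "ty": -0.18, "tz": 0, "ax": 0, "ay": 0, "az": 0},
    {"tx": 0.66, "ty": -0.21, "tz": 0, "ax": 0, "ay": 0, "az": 0},
    {"tx": 0.74, "ty": -0.23, "tz": 0, "ax": 0, "ay": 0, "az": 0},
  ],
)

```text
clock: 17.48
position: [0.4959, 0.1788, 0.2026]
orientation: [-0.0, 0.767, 0.641, -0.001]
contact_force: [0.2, 0.0, -5.5]
gripper_width: 0.0539
```

Call:
jog_arm(
  moves=[
    {"tx": 0.08, "ty": -0.03, "tz": 0, "ax": 0, "ay": 0, "az": 0.05},
    {"tx": 0.16, "ty": -0.05, "tz": 0, "ax": 0, "ay": 0, "az": 0.12},
    {"tx": 0.24, "ty": -0.08, "tz": 0, "ax": 0, "ay": 0, "az": 0.22},
    {"tx": 0.32, "ty": -0.1, "tz": 0, "ax": 0, "ay": 0, "az": 0.33},
    {"tx": 0.4, "ty": -0.13, "tz": 0, "ax": 0, "ay": 0, "az": 0.44},
    {"tx": 0.48, "ty": -0.15, "tz": 0, "ax": 0, "ay": 0, "az": 0.55},
    {"tx": 0.56, "ty": -0.18, "tz": 0, "ax": 0, "ay": 0, "az": 0.66},
    {"tx": 0.64, "ty": -0.2, "tz": 0, "ax": 0, "ay": 0, "az": 0.77},
    {"tx": 0.7, "ty": -0.22, "tz": 0, "ax": 0, "ay": 0, "az": 0.88},
    {"tx": 0.725, "ty": -0.23, "tz": 0, "ax": 0, "ay": 0, "az": 0.98},
  ],
)

```text
clock: 18.32
position: [0.4716, 0.368, 0.2025]
orientation: [-0.0, 0.952, 0.305, -0.001]
contact_force: [0.6, -0.5, -5.6]
gripper_width: 0.0535
```

Call:
jog_arm(
  moves=[
    {"tx": 0, "ty": 0, "tz": 0, "ax": 0, "ay": 0, "az": 0.1},
    {"tx": 0, "ty": 0, "tz": 0, "ax": 0, "ay": 0, "az": 0.2},
    {"tx": 0, "ty": 0, "tz": 0, "ax": 0, "ay": 0, "az": 0.3},
    {"tx": 0, "ty": 0, "tz": 0, "ax": 0, "ay": 0, "az": 0.4},
    {"tx": 0, "ty": 0, "tz": 0, "ax": 0, "ay": 0, "az": 0.5},
    {"tx": 0, "ty": 0, "tz": 0, "ax": 0, "ay": 0, "az": 0.6},
    {"tx": 0, "ty": 0, "tz": 0, "ax": 0, "ay": 0, "az": 0.7},
    {"tx": 0, "ty": 0, "tz": 0, "ax": 0, "ay": 0, "az": 0.8},
    {"tx": 0, "ty": 0, "tz": 0, "ax": 0, "ay": 0, "az": 0.86},
    {"tx": 0, "ty": 0, "tz": 0, "ax": 0, "ay": 0, "az": 0.89},
  ],
)

```text
clock: 19.15
position: [0.4718, 0.3661, 0.2025]
orientation: [0.0, 0.999, -0.039, -0.001]
contact_force: [-0.7, 0.6, -5.5]
gripper_width: 0.0536
```

```bash
python3 - <<'E'
from h import *
plan((.473,.366,-.0075),-4.4)
p,d=camera('scene');save('scene12',p,1.25);np.savez('pics/scene12.npz',p=p,d=d)
E
```

```text
clk 19.15 p [0.4718 0.3661 0.2025] txyz [ 0.006 -0.001  0.84 ] axyz [ 0.001  0.002 -0.002] F [-0.7  0.6 -5.5] w 0.0536
```

View pics/scene12.png

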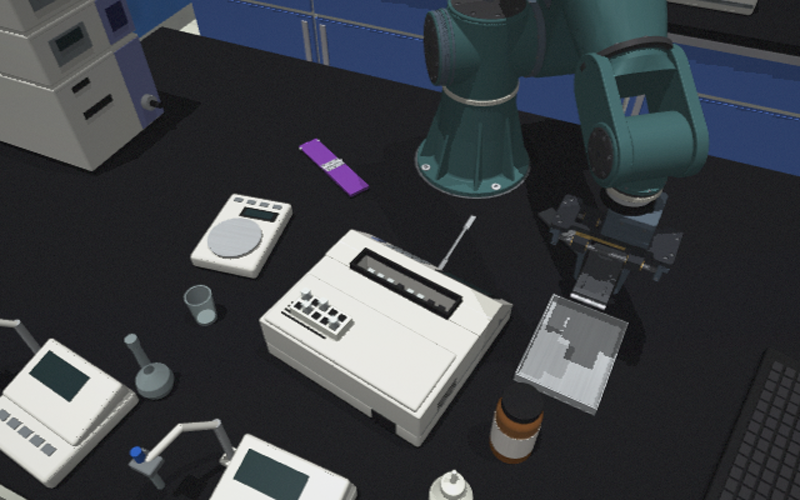

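The pack hangs over the tray at TCP (0.472, 0.366), and the bystanders have not moved. I'll descend to about 20 mm above the floor, then set it down slowly.

Call:
jog_arm(
  moves=[
    {"tx": 0.006, "ty": 0, "tz": 0.05, "ax": 0, "ay": 0, "az": 0},
    {"tx": 0.006, "ty": 0, "tz": 0.13, "ax": 0, "ay": 0, "az": 0},
    {"tx": 0.006, "ty": 0, "tz": 0.22, "ax": 0, "ay": 0, "az": 0},
    {"tx": 0.006, "ty": 0, "tz": 0.32, "ax": 0, "ay": 0, "az": 0},
    {"tx": 0.006, "ty": 0, "tz": 0.42, "ax": 0, "ay": 0, "az": 0},
    {"tx": 0.006, "ty": 0, "tz": 0.52, "ax": 0, "ay": 0, "az": 0},
    {"tx": 0.006, "ty": 0, "tz": 0.6, "ax": 0, "ay": 0, "az": 0},
    {"tx": 0.006, "ty": 0, "tz": 0.67, "ax": 0, "ay": 0, "az": 0},
    {"tx": 0.006, "ty": 0, "tz": 0.72, "ax": 0, "ay": 0, "az": 0},
    {"tx": 0.006, "ty": 0, "tz": 0.75, "ax": 0, "ay": 0, "az": 0},
  ],
)

```text
clock: 20.03
position: [0.4732, 0.3653, 0.0137]
orientation: [0.001, 0.999, -0.038, -0.001]
contact_force: [-0.7, -0.5, -5.7]
gripper_width: 0.0535
```

```bash
python3 - <<'E'
from h import *
plan((.473,.366,-.0075),-4.4)
p,d=camera('scene');save('scene13',p[200:350,380:540],4.5)
E
```

```text
clk 20.03 p [0.4732 0.3653 0.0137] txyz [-0.001 -0.003  0.085] axyz [0.002 0.002 0.002] F [-0.7 -0.5 -5.7] w 0.0535
```

View pics/scene13.png

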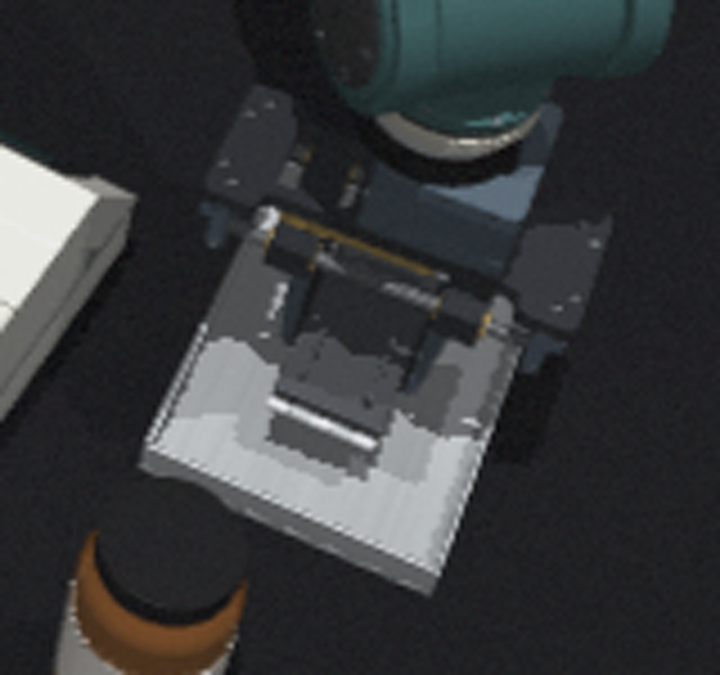

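The pack is centred in the tray and clear of the walls (crop 335,400). I'll go down slowly, watching the force.

Call:
jog_arm(
  moves=[
    {"tx": 0, "ty": 0, "tz": 0.01, "ax": 0, "ay": 0, "az": 0},
    {"tx": 0, "ty": 0, "tz": 0.02, "ax": 0, "ay": 0, "az": 0},
    {"tx": 0, "ty": 0, "tz": 0.03, "ax": 0, "ay": 0, "az": 0},
    {"tx": 0, "ty": 0, "tz": 0.04, "ax": 0, "ay": 0, "az": 0},
    {"tx": 0, "ty": 0, "tz": 0.05, "ax": 0, "ay": 0, "az": 0},
    {"tx": 0, "ty": 0, "tz": 0.056, "ax": 0, "ay": 0, "az": 0},
    {"tx": 0, "ty": 0, "tz": 0.062, "ax": 0, "ay": 0, "az": 0},
    {"tx": 0, "ty": 0, "tz": 0.068, "ax": 0, "ay": 0, "az": 0},
    {"tx": 0, "ty": 0, "tz": 0.072, "ax": 0, "ay": 0, "az": 0},
    {"tx": 0, "ty": 0, "tz": 0.072, "ax": 0, "ay": 0, "az": 0},
  ],
)

```text
clock: 20.92
position: [0.4741, 0.3658, -0.0023]
orientation: [0.0, 0.999, -0.038, -0.0]
contact_force: [0.2, -0.3, -6.6]
gripper_width: 0.0539
```

Call:
jog_arm(
  moves=[
    {"tx": 0, "ty": 0, "tz": 0.002, "ax": 0, "ay": 0, "az": 0},
    {"tx": 0, "ty": 0, "tz": 0.004, "ax": 0, "ay": 0, "az": 0},
    {"tx": 0, "ty": 0, "tz": 0.006, "ax": 0, "ay": 0, "az": 0},
    {"tx": 0, "ty": 0, "tz": 0.008, "ax": 0, "ay": 0, "az": 0},
    {"tx": 0, "ty": 0, "tz": 0.01, "ax": 0, "ay": 0, "az": 0},
    {"tx": 0, "ty": 0, "tz": 0.012, "ax": 0, "ay": 0, "az": 0},
    {"tx": 0, "ty": 0, "tz": 0.014, "ax": 0, "ay": 0, "az": 0},
    {"tx": 0, "ty": 0, "tz": 0.016, "ax": 0, "ay": 0, "az": 0},
    {"tx": 0, "ty": 0, "tz": 0.016, "ax": 0, "ay": 0, "az": 0},
    {"tx": 0, "ty": 0, "tz": 0.016, "ax": 0, "ay": 0, "az": 0},
  ],
)

```text
clock: 21.75
position: [0.4741, 0.3659, -0.0061]
orientation: [0.0, 0.999, -0.038, -0.0]
contact_force: [-0.3, -0.5, -4.3]
gripper_width: 0.0539
```

Call:
jog_arm(
  moves=[
    {"tx": 0, "ty": 0, "tz": 0.001, "ax": 0, "ay": 0, "az": 0},
    {"tx": 0, "ty": 0, "tz": 0.002, "ax": 0, "ay": 0, "az": 0},
    {"tx": 0, "ty": 0, "tz": 0.003, "ax": 0, "ay": 0, "az": 0},
    {"tx": 0, "ty": 0, "tz": 0.004, "ax": 0, "ay": 0, "az": 0},
    {"tx": 0, "ty": 0, "tz": 0.005, "ax": 0, "ay": 0, "az": 0},
    {"tx": 0, "ty": 0, "tz": 0.006, "ax": 0, "ay": 0, "az": 0},
    {"tx": 0, "ty": 0, "tz": 0.006, "ax": 0, "ay": 0, "az": 0},
    {"tx": 0, "ty": 0, "tz": 0.006, "ax": 0, "ay": 0, "az": 0},
    {"tx": 0, "ty": 0, "tz": 0.006, "ax": 0, "ay": 0, "az": 0},
    {"tx": 0, "ty": 0, "tz": 0.006, "ax": 0, "ay": 0, "az": 0},
  ],
)

```text
clock: 22.58
position: [0.4741, 0.3659, -0.0074]
orientation: [0.0, 0.999, -0.038, -0.0]
contact_force: [-2.4, -1.3, 3.8]
gripper_width: 0.0539
```

The ribs touched at the predicted height: the force went from −5.5 to +3.8 N, so the tray carries the pack. I'll release and rise straight up.

Call:
jog_arm(
  moves=[
    {"tx": 0, "ty": 0, "tz": 0, "ax": 0, "ay": 0, "az": 0},
    {"tx": 0, "ty": 0, "tz": 0, "ax": 0, "ay": 0, "az": 0},
    {"tx": 0, "ty": 0, "tz": 0, "ax": 0, "ay": 0, "az": 0},
    {"tx": 0, "ty": 0, "tz": 0, "ax": 0, "ay": 0, "az": 0},
    {"tx": 0, "ty": 0, "tz": 0, "ax": 0, "ay": 0, "az": 0},
    {"tx": 0, "ty": 0, "tz": 0, "ax": 0, "ay": 0, "az": 0},
    {"tx": 0, "ty": 0, "tz": -0.01, "ax": 0, "ay": 0, "az": 0},
    {"tx": 0, "ty": 0, "tz": -0.03, "ax": 0, "ay": 0, "az": 0},
    {"tx": 0, "ty": 0, "tz": -0.06, "ax": 0, "ay": 0, "az": 0},
    {"tx": 0, "ty": 0, "tz": -0.1, "ax": 0, "ay": 0, "az": 0},
  ],
  jaw=0.7,
  newtons=20,
)

```text
clock: 23.42
position: [0.4739, 0.3658, 0.018]
orientation: [0.0, 0.999, -0.038, -0.0]
contact_force: [0.0, -0.2, 0.2]
gripper_width: 0.0772
```

Call:
jog_arm(
  moves=[
    {"tx": 0, "ty": 0, "tz": -0.1, "ax": 0, "ay": 0, "az": 0},
    {"tx": 0, "ty": 0, "tz": -0.2, "ax": 0, "ay": 0, "az": 0},
    {"tx": 0, "ty": 0, "tz": -0.3, "ax": 0, "ay": 0, "az": 0},
    {"tx": 0, "ty": 0, "tz": -0.4, "ax": 0, "ay": 0, "az": 0},
    {"tx": 0, "ty": 0, "tz": -0.5, "ax": 0, "ay": 0, "az": 0},
    {"tx": 0, "ty": 0, "tz": -0.6, "ax": 0, "ay": 0, "az": 0},
    {"tx": 0, "ty": 0, "tz": -0.7, "ax": 0, "ay": 0, "az": 0},
    {"tx": 0, "ty": 0, "tz": -0.8, "ax": 0, "ay": 0, "az": 0},
    {"tx": 0, "ty": 0, "tz": -0.9, "ax": 0, "ay": 0, "az": 0},
    {"tx": 0, "ty": 0, "tz": -0.95, "ax": 0, "ay": 0, "az": 0},
  ],
)

```text
clock: 24.25
position: [0.4749, 0.3665, 0.2591]
orientation: [-0.001, 0.999, -0.038, 0.002]
contact_force: [-0.0, 0.5, 1.2]
gripper_width: 0.0777
```

```bash
python3 - <<'E'
from h import *
plan((.473,.366,-.0075),-4.4)
p,d=camera('scene');save('scene14',p,1.25);save('scene14c',p[225:345,395:515],5);P=cloud('scene',d)
m=(d>0)&(abs(P[...,0]-.473)<.09)&(abs(P[...,1]-.366)<.055)&(P[...,2]>.02)&(P[...,2]<.05)
X=P[m];print(m.sum(),cv2.minAreaRect((X[:,:2]*1000).astype(np.float32)))
for lo in np.arange(.40,.55,.015):
    k=(X[:,0]>lo)&(X[:,0]<lo+.015)
    if k.sum()>5: print(round(lo,3),k.sum(),np.percentile(X[k,2],[10,50,90]).round(4))
for q in('cellrack','beaker','reagent'):
    for o in finder.outline_of('scene',q)[:1]: print(q,o['conf'],o['extent'],np.median(P[o['mask']&(d>0)],0).round(3))
E
```

```text
clk 24.25 p [0.4749 0.3665 0.2591] txyz [-0.011  0.005  1.067] axyz [-0.004 -0.004  0.001] F [-0.   0.5  1.2] w 0.0777
1085 ((479.826416015625, 364.52801513671875), (58.71213150024414, 128.0535888671875), 85.554931640625)
0.415 91 [0.0242 0.0271 0.0297]
0.43 115 [0.0253 0.0282 0.0327]
0.445 127 [0.0255 0.0273 0.0313]
0.46 126 [0.0251 0.0273 0.0311]
0.475 130 [0.0249 0.0272 0.032 ]
0.49 132 [0.0246 0.0268 0.0308]
0.505 130 [0.0247 0.0272 0.0322]
0.52 160 [0.0233 0.0268 0.0302]
0.535 73 [0.0204 0.0222 0.0281]
cellrack 0.95 [233.2, 232.6, 47.6, 40.5] [ 0.68  -0.045  0.147]
beaker 0.96 [149.8, 228.4, 23.7, 35.2] [ 0.689 -0.315  0.05 ]
reagent 0.74 [440.2, 258.9, 37.3, 41.5] [0.482 0.365 0.027]
```

View pics/scene14.png

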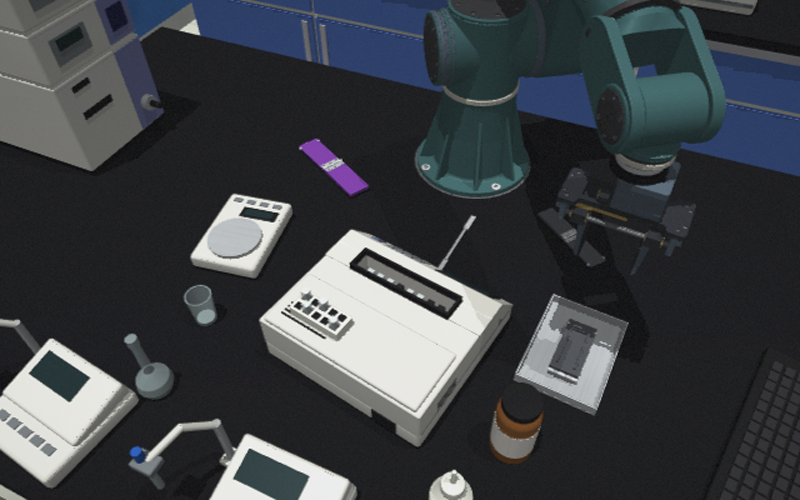

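View pics/scene14c.png

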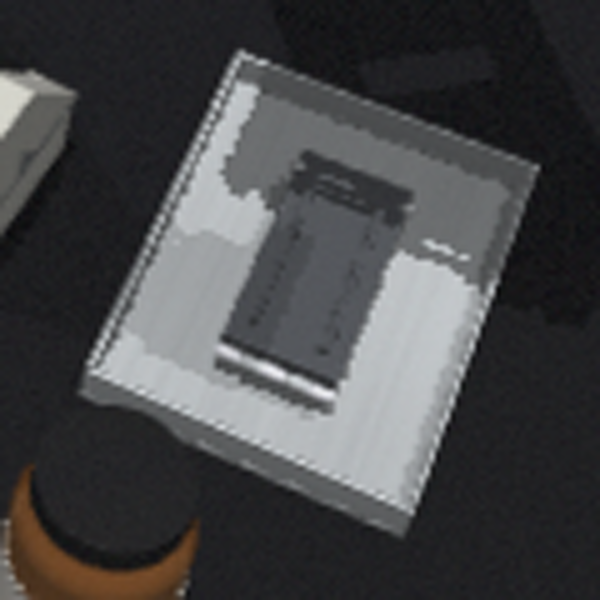

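The pack lies flat in the middle of the tray, closed, with its top at 27–28 mm along its length (28 expected). The rack and beaker are unchanged. For "reagent" the finder reported the pack itself, but the jar's cap is still at (416,322), as in the first picture.

```bash
python3 - <<'E'
from h import *
print(get_obs()['contact_force'],r.job_done())
E
```

```text
the job is handed in; nothing more can be done
[-0.81523858 -0.52227019 -0.51916084] None
```

The job is done and handed in at about 24.4 s of the 64 s allowed. I folded the flap onto the leaf by its studs while the cover sat on the bay. I then lifted the closed pack by its edges and set it down in the middle of the tray before releasing it.

**What the last checks showed**
- **Fold:** the force rose to 10.6 N at the hinge stop, and the top face measured 149 mm along the whole length, as expected.
- **Set-down:** the force went from −5.5 to +3.8 N at the height I had predicted, so the tray carried the pack before the jaws opened.
- **Pack in the tray:** its top measures 27–28 mm along the length (28 expected). It lies flat, and the fingers are well clear.
- **Bystanders:** the cell rack and beaker are where they were. For the reagent jar, the finder reported the pack instead of the jar. I judged the jar unmoved because its cap is at the same pixel as in the first picture.

**What disagreed or failed:**
- **Fingertip position:** the fingertips are about 12.5 mm behind the reported TCP, not 11 mm ahead as stated. My first pinch therefore closed in the air above the flap and touched nothing. I measured the offset from depth images and corrected for it.
- **Stud width:** it read 59 mm against the 61 mm given, but the grip held.

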